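# Hang a washed gear on the drain stand with the carrying bar

### The arm

A 6-joint arm with a two-finger parallel gripper is mounted at the origin on the work surface. World frame = base frame: x ahead of the robot, y to its left, z up, the work surface at z = 0. Lengths are in mm, angles in rad, forces in N, time in s.
With the tool pointing down it reaches from about 275 to 750 mm from the base axis. Payload 10.2 kg.
Tool frame: the origin (TCP) lies at the very end of the fingers, on their centre line; the grasp point (between the pads) lies 19 mm behind it; z points along the fingers, y is the direction in which the jaws open and shut (so a half turn about z gives the same grasp; the last joint's range is limited). The gripper opens to 85 mm and grips with 20 to 120 N. Pads are 22 mm wide; open, the fingers measure 114 mm over their backs; the gripper's body (76 mm by 85 mm) begins 54 mm behind the grasp point. The pads swing forward as they close: fully open they stand 13 mm farther back than shut.
Start: joints at [1.123, 0.313, 1.498, -0, 1.331, -0.223], TCP at [117.041, 511.793, 231.294] pointing down, gripper open.
Joint ranges: [-2.94, 2.94], [-0.97, 2.17], [0.19, 2.56], [-1.23, 4.37], [0.02, 3.11], [-2.88, 2.88]. Speed limits (rad/s): [2.39, 2.39, 3.01, 3.14, 3.14, 3.14].

### API

Orientations are given as a unit quaternion [w, x, y, z].
In Python, from rig import ctrl, eyes, order gives the robot as it stands.
- The arm moves only by the tool move_arm, never from a script. Its argument "deltas" is a list of rows, each a list of 6 numbers: the shift along the tool's x, y, z in cm, then the turn, a rotation vector about the tool's x, y, z in degrees. A call has exactly 10 rows; each row shifts and turns the commanded pose from where the row before left it, along the tool's axes as they then stand; what a row does not reach is not made up. A row lasts 1/10 s, in which the tool goes at most 50 mm and 8.59 degrees, less where a joint would pass 70% of its speed; a pose out of reach is approached as far as the arm can. A call is refused whole if a number of a shift passes 5 or a number of a turn 8.59, either way. A call with a gripper value outside its range is refused whole. "grip" is the finger opening in cm, from 0 to 8.54, set as the call begins (left out, the last holds). The fingers move at their own pace and stop on an object; "newtons" is the grip in N (left out, the last holds). Time passes only in rows, so rows that do not move let the fingers close, or fill a call up. It gives the time, the measured TCP pose, the force and the opening at its end, in the units of the state.
- ctrl.sense(): the state, without advancing time (a new reading comes with each control period).
- eyes.capture(name): name is "scene" or "top"; returns the picture (400x640x3 uint8, blue, green, red); there is no depth.
- eyes.camera_params(name): a dict with "K" (3x3 intrinsics, pixels), "k1" (the pictures are not rectified: a ray, as slopes to the right and down, at radius r is drawn at 1 + k1 r^2 times it, then the intrinsics apply), "camera_from_world" (4x4, takes a point from world to camera coordinates). Camera axes: x right, y down, z forward; pixel columns grow to the right and rows downward; lengths in mm; the calibration is good to about 2 mm. A picture is of the moment at which its call begins. camera_params takes no time and is no camera call.
- order.finish_job(): hands the job in, once; it reports no verdict.
The state is a dict: "time_s": time; "joints": joint angles; "dq": joint speeds; "tau": joint torques, N m; "eef_pos": TCP position; "ee_rot": TCP orientation; "force": force on the tool from outside, world axes, zero at the start; "wrist_torque": the same for the moment, N m; "grip_width": opening from 0.0 (shut) to 1.0 (fully open).
Only numpy, scipy, OpenCV 4.12 (cv2) and the standard library are available. Lean on these libraries where they do the work, as an engineer would, in place of code of your own. Each camera call takes 0.05 s, during which the arm holds its last target.

### The job

The bronze-lined gear in the green V-rest has just been washed and must not be touched with the fingers. Pick up the aluminium carrying bar by its orange grip and slide it nose first through the gear's bore until its black stop collar comes home and presses the gear lightly but firmly against the fence of the rest; feel for it and do not force it. Then lift the gear on the bar, carry it to the blue drain stand, lay the bar gently in the two V-posts so that the gear hangs free between them, and let go; leave the other parts on the bench alone.

Things in the scene. Friction and masses are not known exactly. Their poses are not given: they have to be found in the camera images.
- bar_grip (a point): middle of the bar's orange flat-sided grip, on the bar's axis, half-way up. Grip 50 mm long (along the bar), 16 mm thick, 26 mm tall. x along the bar towards its nose, z up as it lies. At the start the bar lies level in the two V-posts of the low rest, axis 45 mm above the bench, nose to the robot's right
- bar_nose (a point): tip of the bar's nose, on its axis, 150 mm ahead (+x) of bar_grip. Same axes. The last 15 mm before the tip taper from 19 to 8 mm in diameter
- bar: the carrying bar (origin and axes of bar_grip): straight aluminium rod, 19 mm in diameter, from x = -83 to +150 mm, 0.22 kg with collar. A black stop collar, 32 mm in diameter, 12 mm long, is clamped on it between grip and nose; its nose-side face is somewhere from x = +36 to +58 mm. Where is not measured: find it by feel
- rest: low grey rest of the bar, fixed. Origin on the bench below the bar grip's nominal place, x towards the bar's nose; V-posts at x = -62 and +110 mm, up to 50 mm tall; base plate 6 mm thick, 75 mm wide
- gear_center (a point): centre of the steel sun gear, half-way along its bore. x is the bore axis, pointing to the fence, away from the side where the bar goes in. Gear 57 mm in diameter, 24 mm long along x; bore 22 mm in diameter right through, lined with bronze
- gear: the gear as a whole, 0.28 to 0.38 kg; origin and axes of gear_center (it may turn about x). It lies loose on its side in the V-rest, bore level, centre 72 mm above the bench, and it takes 1 to 4 N of push to slide it along the V; the fence behind it is rigid
- cradle: green V-rest of the gear on a grey base plate (130 x 100 mm), fixed. Origin on the bench below the middle of the V; x along the V towards the fence. The V runs from x = -20 to +30 mm, its axis 72 mm above the bench. The gear starts with its centre at x = -4 to +4 mm; against the fence it is at x = +8 mm
- fence: aluminium end fence of the V-rest, fixed to it: two cheeks 8 mm thick, up to 90 mm above the bench, with a 32 mm wide slot between them, open at the top: the bar's nose passes through it and is lifted out of it. Origin on the bench in mid-fence, axes of cradle; its gear-side face is at x = -4 mm (cradle x = +20 mm)
- stand: blue drain stand, fixed: a drip tray (250 x 110 mm, rim 16 mm) with two steel V-posts 12 mm thick at x = -55 and +115 mm. Origin on the bench below the place where the middle of the bar's grip should come; x towards where the nose lies. A bar lying home in the 90-degree Vs has its axis 95 mm above the bench; the Vs' mouths are 33 mm wide and end 4 mm above that axis
- pack: bystander: stack of red-brown and dark clutch plates, 108 mm in diameter, 50 mm tall; origin under its centre
- drum: bystander: open grooved steel clutch drum, 105 mm in diameter, 85 mm tall; origin under its centre
- bush: bystander: small brass bush standing on end, 38 mm in diameter, 22 mm tall; origin under its centre
- oil: bystander: yellow oil bottle with red cap, 56 mm in diameter, 130 mm tall; origin under its centre
Mind the look-alikes: they are no part of the job. There is more than one size of the bar; the one meant has the size given above.

How it is judged:
By the outcome, as a careful person would: the job done as asked, in the order asked, and still so for the second after the job is handed in, with the robot touching nothing.
It also fails if it takes over 72 s, if anything falls off the work surface, if the arm or the gripper's body presses on something with over 40 N, if the wrist force passes 120 N, or if a joint passes its speed limit or range.

## Working session

There is one attempt and no reset: what is moved stays moved. The work goes in short steps, Python scripts to look and compute and a tool call to move; the robot and the scene stay as the last step left them, time stands still between calls to the robot, and variables do not carry over. Pictures are saved under pics/ and viewed, and the job is handed in when it is done.

Besides the shell and the picture viewer there is one more tool, called after "Emit:" in YAML: its name, and indented under it one key for each argument. move_arm: Moves the arm, as the interface text tells. Its arguments: {"type":"object","properties":{"deltas":{"type":"array"},"grip":{"type":"number"},"newtons":{"type":"number"}},"required":["deltas"]}

```bash
ls; mkdir -p pics; python3 - <<'E'
from rig import ctrl, eyes, order
import cv2,numpy as np
np.set_printoptions(suppress=True,precision=4)
for n in("scene","top"):
    im=eyes.capture(n); cv2.imwrite(f"pics/{n}0.png",im)
    p=eyes.camera_params(n); print(n,p["K"],p["k1"],p["camera_from_world"])
print(ctrl.sense())
E
```

```text
pics
scene [[470.7255   0.     323.7435]
 [  0.     470.7255 198.3056]
 [  0.       0.       1.    ]] -0.013426700979474626 [[   0.7296    0.6837   -0.0174 -451.767 ]
 [   0.4969   -0.5475   -0.6733 -180.3586]
 [  -0.4698    0.4826   -0.7392 1376.7499]
 [   0.        0.        0.        1.    ]]
top [[378.7469   0.     317.8193]
 [  0.     378.7469 201.4789]
 [  0.       0.       1.    ]] -0.01731040275209134 [[ -0.0162  -0.9997   0.019   66.6559]
 [ -0.982    0.0123  -0.1884 528.133 ]
 [  0.1881  -0.0217  -0.9819 894.9172]
 [  0.       0.       0.       1.    ]]
{'time_s': 0.1, 'joints': array([ 1.1226,  0.3134,  1.4983,  0.    ,  1.331 , -0.2234]), 'dq': array([ 0.0018, -0.0015, -0.0011, -0.0009, -0.0014,  0.0004]), 'tau': array([  0.0024, -41.2894, -26.0145,  -0.0001,   0.0029,  -0.    ]), 'eef_pos': array([116.9463, 511.5696, 230.8103]), 'ee_rot': array([-0.0002,  0.1122,  0.9937, -0.0005]), 'force': array([-0.713 ,  0.4316, -0.207 ]), 'wrist_torque': array([-0.017 ,  0.0672, -0.0419]), 'grip_width': 1.0015502716461073}
```

View pics/scene0.png

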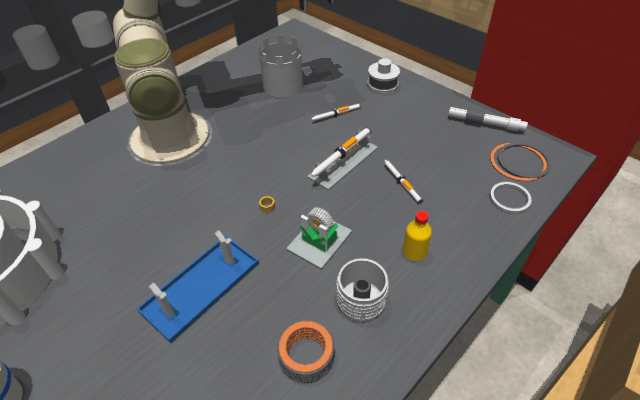

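View pics/top0.png

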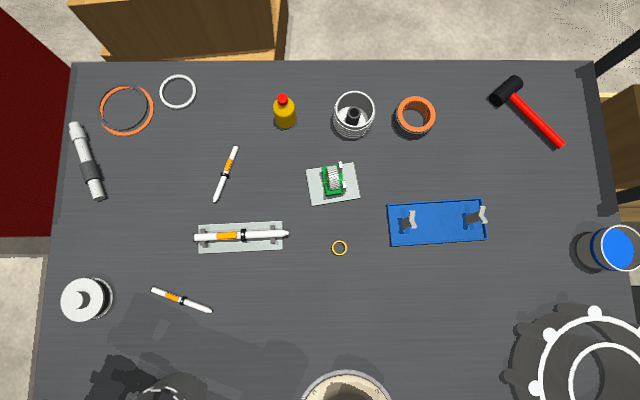

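The scene shows three bars in the top view: (240,236) lying in the grey rest, (227,174) and (182,300) loose on the bench and shorter. The one in the rest fits, with its nose at about (288,234), to the robot's right. I'll confirm this in enlarged crops.

```bash
python3 - <<'E'
import cv2
t=cv2.imread("pics/top0.png"); s=cv2.imread("pics/scene0.png")
def c(im,x,y,w,h,k,n): cv2.imwrite(f"pics/{n}.png",cv2.resize(im[y:y+h,x:x+w],None,fx=k,fy=k,interpolation=cv2.INTER_CUBIC))
c(t,185,210,115,50,7,"t_bar"); c(t,300,155,66,55,10,"t_gear"); c(t,380,190,115,60,7,"t_stand")
c(s,300,120,90,70,8,"s_bar"); c(s,280,195,80,75,8,"s_gear"); c(s,130,220,135,120,5,"s_stand")
E
```

```text
(no output)
```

View pics/t_bar.png

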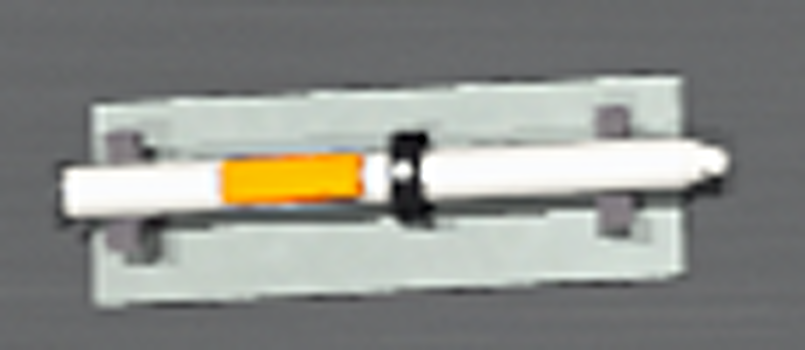

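View pics/t_gear.png

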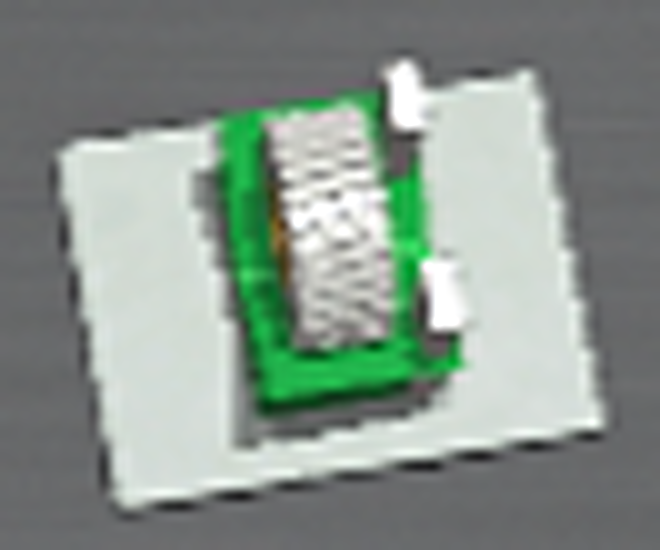

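View pics/t_stand.png

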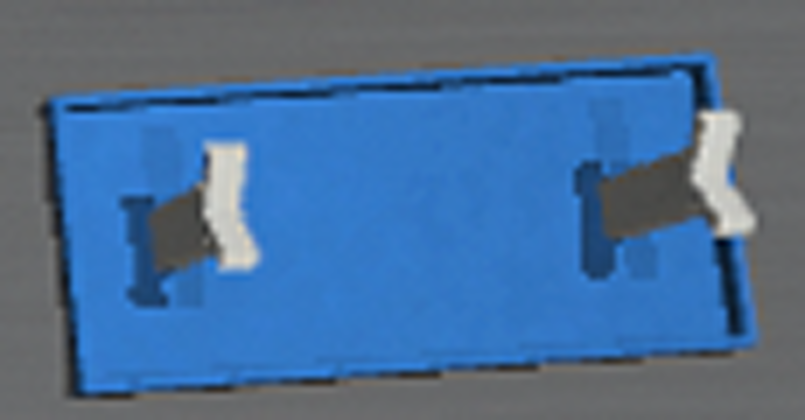

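View pics/s_bar.png

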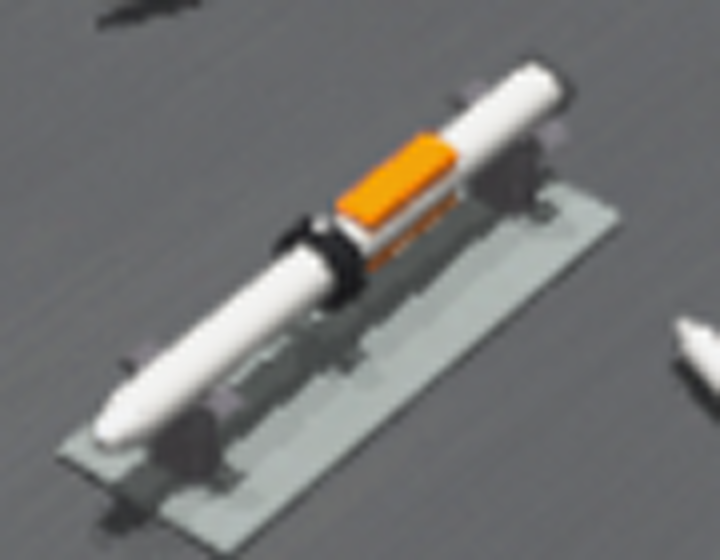

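View pics/s_gear.png

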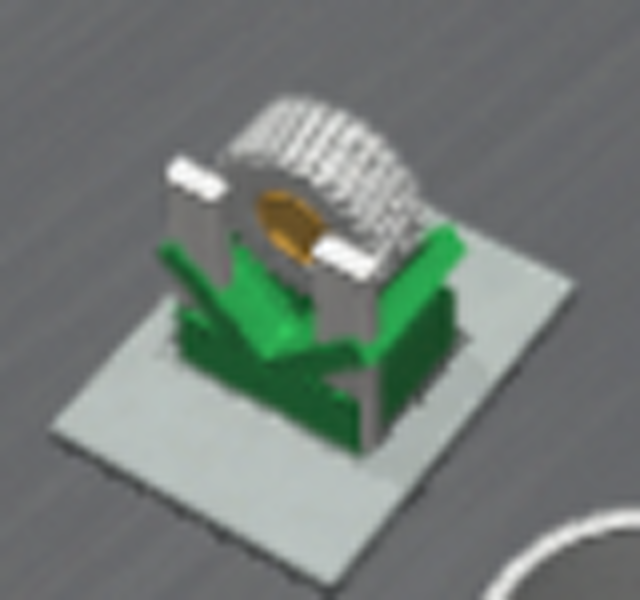

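View pics/s_stand.png

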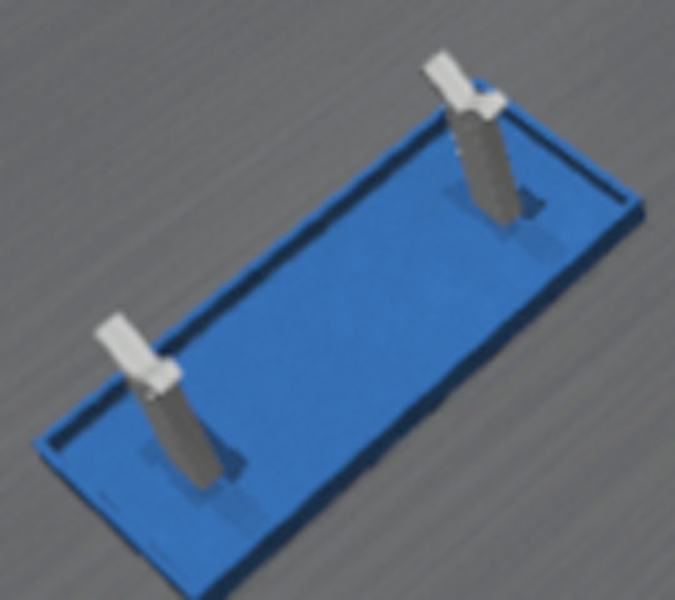

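```bash
cat > h.py <<'E'
import numpy as np,json,os
from scipy.optimize import least_squares
np.set_printoptions(suppress=True,precision=1)
P={"scene":dict(K=[470.7255,323.7435,198.3056],k1=-0.013426700979474626),"top":dict(K=[378.7469,317.8193,201.4789],k1=-0.01731040275209134)}
from rig import eyes
for n in P: P[n]["T"]=np.array(eyes.camera_params(n)["camera_from_world"])
def proj(n,p):
    p=np.atleast_2d(p);c=p@P[n]["T"][:3,:3].T+P[n]["T"][:3,3];s=c[:,:2]/c[:,2:]
    s=s*(1+P[n]["k1"]*(s**2).sum(1,keepdims=True));f,cx,cy=P[n]["K"];return s*f+[cx,cy]
def unp(n,u,z):
    f,cx,cy=P[n]["K"];d=(np.array(u,float)-[cx,cy])/f;s=d.copy()
    for _ in range(8): s=d/(1+P[n]["k1"]*(s@s))
    R=P[n]["T"][:3,:3];t=P[n]["T"][:3,3];r=R.T@np.array([s[0],s[1],1]);o=-R.T@t
    return o+r*(z-o[2])/r[2]
def crop(x,y,k): return lambda X,Y:((X+.5)/k-.5+x,(Y+.5)/k-.5+y)
E
cat > m.py <<'E'
from h import *
tb=crop(185,210,7);tg=crop(300,155,10);ts=crop(380,190,7);sb=crop(300,120,8);sg=crop(280,195,8);ss=crop(130,220,5)
def show(t,n,c,pts,z):
    w=np.array([unp(n,c(*p),z) for p in pts]);print(t,n,'z',z);print(w[:,:2].tolist() if 0 else w[:,:2],'mean',w.mean(0)[:2]);return w
print("BAR")
show("grip","top",tb,[(221,162),(363,154),(363,195),(221,204)],58)
show("grip","scene",sb,[(425,130),(457,153),(370,223),(337,205)],58)
show("tail,nose","top",tb,[(64,192),(728,160)],45)
show("nose","scene",sb,[(105,440)],45)
print("CRADLE")
show("plate","top",tg,[(60,145),(530,70),(605,430),(120,508)],6)
show("plate","scene",sg,[(50,428),(335,585),(577,285)],6)
show("cheekU","top",tg,[(385,70),(415,62),(428,125),(398,130)],90)
show("cheekL","top",tg,[(425,262),(455,258),(467,330),(432,335)],90)
show("cheekL","scene",sg,[(168,165),(190,152),(228,185),(205,200)],90)
show("cheekR","scene",sg,[(315,243),(330,232),(380,262),(362,283)],90)
print("STAND")
show("L","top",ts,[(205,143),(246,145),(260,268),(220,272)],99)
show("R","top",ts,[(700,110),(740,112),(757,232),(716,235)],99)
show("far","scene",ss,[(422,68),(443,50),(508,98),(490,117)],99)
show("near","scene",ss,[(95,330),(120,312),(183,372),(163,393)],99)
show("tray","top",ts,[(45,103),(715,52),(758,345),(78,395)],16)
show("tray","scene",ss,[(35,443),(480,78),(645,205),(195,600)],16)
E
python3 m.py
```

```text
BAR
grip top z 58
[[453.4 306.9]
 [455.6 257.9]
 [441.3 257.6]
 [438.9 306.4]] mean [447.3 282.2]
grip scene z 58
[[439.7 307.8]
 [455.5 306. ]
 [457.1 259.8]
 [443.  259.2]] mean [448.8 283.2]
tail,nose top z 45
[[445.1 364.6]
 [453.2 132.3]] mean [449.1 248.5]
nose scene z 45
[[453.4 137. ]] mean [453.4 137. ]
CRADLE
plate top z 6
[[625.4  89.2]
 [644.8 -36.4]
 [546.5 -52.8]
 [527.3  74.6]] mean [586.   18.6]
plate scene z 6
[[546.8 -51.1]
 [644.9 -34.8]
 [625.   91.5]] mean [605.6   1.9]
cheekU top z 90
[[619.8   9. ]
 [621.7   1.7]
 [605.8  -1.1]
 [604.6   6.3]] mean [612.9   4. ]
cheekL top z 90
[[571.5   0.6]
 [572.4  -6.6]
 [554.5  -9. ]
 [553.4  -0.5]] mean [563.   -3.9]
cheekL scene z 90
[[555.2  -4.8]
 [556.4   2.7]
 [572.6   1.3]
 [571.7  -6.9]] mean [563.9  -1.9]
cheekR scene z 90
[[604.6   2.5]
 [605.    8.1]
 [622.2   9.6]
 [623.6   1. ]] mean [613.9   5.3]
STAND
L top z 99
[[ 496.4 -154.8]
 [ 495.5 -168.7]
 [ 453.7 -170.7]
 [ 452.6 -157.1]] mean [ 474.5 -162.8]
R top z 99
[[ 505.5 -325.3]
 [ 504.6 -339. ]
 [ 463.4 -340.7]
 [ 462.6 -326.6]] mean [ 484.  -332.9]
far scene z 99
[[ 459.6 -170.3]
 [ 458.4 -158. ]
 [ 499.5 -155.6]
 [ 501.7 -167.2]] mean [ 479.8 -162.8]
near scene z 99
[[ 468.4 -338.5]
 [ 468.6 -327.1]
 [ 510.  -325.7]
 [ 512.1 -336.3]] mean [ 489.7 -331.9]
tray top z 16
[[ 525.8 -118.2]
 [ 542.  -371.4]
 [ 432.3 -376.6]
 [ 418.1 -124.9]] mean [ 479.6 -247.8]
tray scene z 16
[[ 434.4 -374.1]
 [ 420.9 -125.6]
 [ 532.6 -121.1]
 [ 542.9 -368.6]] mean [ 482.7 -247.4]
```

The crop confirms it: the bar in the rest has an orange grip (crop 221–363), a black collar (392–425) and its nose at (728,160). It measures 232 mm end to end, so it is the right size. The stand's posts sit symmetrically on the tray, so I'll lay the bar with its nose to -y, the way it already points.

Poses found:
- **Bar grip:** (448, 282), 0.037 rad
- **Cradle:** (584.8, 24.1), 0.154 rad
- **Stand:** (480, -218), 0.057 rad

```bash
cat > plan.py <<'E'
import numpy as np,sys
from scipy.spatial.transform import Rotation as R
from rig import ctrl
np.set_printoptions(suppress=True,precision=3)
def pose():
    s=ctrl.sense();q=s["ee_rot"];return s,np.array(s["eef_pos"]),R.from_quat([q[1],q[2],q[3],q[0]])
def target_R(th): # bar level, dir (sin,-cos); tool x=-d
    c,s=np.cos(th),np.sin(th);return R.from_matrix(np.array([[-s,c,0],[c,s,0],[0,0,-1]]).T.T if 0 else np.column_stack([[-s,c,0],[c,s,0],[0,0,-1]]))
def plan(p1,th,n,wait=0):
    s,p,r=pose();rt=target_R(th);rv=(r.inv()*rt).as_rotvec()/n
    dp=(np.array(p1)-p)/n;rows=[]
    for i in range(n):
        rows.append([round(v,2) for v in r.inv().apply(dp)/10]+[round(v,2) for v in np.degrees(rv)]); r=r*R.from_rotvec(rv)
    return rows
def st():
    s,p,r=pose();m=r.as_matrix();print('t',s['time_s'],'p',p.round(2),'yaw',np.arctan2(m[1,1],m[0,1]).round(4),'tilt(z)',m[:,2].round(4),'F',s['force'].round(2),'T',s['wrist_torque'].round(3),'w',round(s['grip_width'],3))
if __name__=="__main__":
    st()
    if len(sys.argv)>1:
        a=[float(x) for x in sys.argv[1:]]
        for r in plan(a[:3],a[3],int(a[4])):print(r)
E
python3 plan.py 448 282.3 100 0.037 10
```

```text
t 0.1 p [116.95 511.57 230.81] yaw 1.346 tilt(z) [-0.001 -0.001 -1.   ] F [-0.71  0.43 -0.21] T [-0.017  0.067 -0.042] w 1.002
[np.float64(-3.74), np.float64(-1.5), np.float64(1.31), np.float64(-0.01), np.float64(0.0), np.float64(7.5)]
[np.float64(-3.9), np.float64(-0.99), np.float64(1.31), np.float64(-0.01), np.float64(0.0), np.float64(7.5)]
[np.float64(-4.0), np.float64(-0.48), np.float64(1.31), np.float64(-0.01), np.float64(0.0), np.float64(7.5)]
[np.float64(-4.03), np.float64(0.05), np.float64(1.31), np.float64(-0.01), np.float64(0.0), np.float64(7.5)]
[np.float64(-3.99), np.float64(0.57), np.float64(1.31), np.float64(-0.01), np.float64(0.0), np.float64(7.5)]
[np.float64(-3.88), np.float64(1.09), np.float64(1.31), np.float64(-0.01), np.float64(0.0), np.float64(7.5)]
[np.float64(-3.7), np.float64(1.59), np.float64(1.31), np.float64(-0.01), np.float64(0.0), np.float64(7.5)]
[np.float64(-3.46), np.float64(2.05), np.float64(1.31), np.float64(-0.01), np.float64(0.0), np.float64(7.5)]
[np.float64(-3.17), np.float64(2.49), np.float64(1.31), np.float64(-0.01), np.float64(0.0), np.float64(7.5)]
[np.float64(-2.81), np.float64(2.88), np.float64(1.31), np.float64(-0.01), np.float64(0.0), np.float64(7.5)]
```

Emit:
move_arm:
  deltas:
    - [-3.74,-1.5,1.31,0,0,7.5]
    - [-3.9,-0.99,1.31,0,0,7.5]
    - [-4.0,-0.48,1.31,0,0,7.5]
    - [-4.03,0.05,1.31,0,0,7.5]
    - [-3.99,0.57,1.31,0,0,7.5]
    - [-3.88,1.09,1.31,0,0,7.5]
    - [-3.7,1.59,1.31,0,0,7.5]
    - [-3.46,2.05,1.31,0,0,7.5]
    - [-3.17,2.49,1.31,0,0,7.5]
    - [-2.81,2.88,1.31,0,0,7.5]
  grip: 6

```text
time_s: 1.1
eef_pos: [449.3, 281.3, 99.5]
ee_rot: [-0.0, 0.696, 0.718, -0.0]
force: [-0.1, 0.5, 0.8]
grip_width: 0.702
```

```bash
python3 plan.py 448 282.3 60 0.037 3
```

```text
t 1.1 p [449.28 281.28  99.55] yaw 0.0314 tilt(z) [-0. -0. -1.] F [-0.11  0.52  0.82] T [ 0.037 -0.037  0.012] w 0.702
[np.float64(0.04), np.float64(-0.04), np.float64(1.32), np.float64(-0.01), np.float64(0.0), np.float64(-0.11)]
[np.float64(0.04), np.float64(-0.04), np.float64(1.32), np.float64(-0.01), np.float64(0.0), np.float64(-0.11)]
[np.float64(0.04), np.float64(-0.04), np.float64(1.32), np.float64(-0.01), np.float64(0.0), np.float64(-0.11)]
```

Emit:
move_arm:
  deltas:
    - [0.04,-0.04,1.0,0,0,-0.1]
    - [0.04,-0.04,1.0,0,0,-0.1]
    - [0.04,-0.04,1.0,0,0,-0.1]
    - [0,0,1.0,0,0,0]
    - [0,0,1.0,0,0,0]
    - [0,0,1.0,0,0,0]
    - [0,0,0.8,0,0,0]
    - [0,0,0.4,0,0,0]
    - [0,0,0.15,0,0,0]
    - [0,0,0,0,0,0]

```text
time_s: 2.1
eef_pos: [447.0, 283.7, 26.8]
ee_rot: [0.0, 0.692, 0.722, 0.0]
force: [-0.6, -0.1, 0.7]
grip_width: 0.704
```

```bash
python3 plan.py; python3 - <<'E'
from rig import eyes
import cv2
a=eyes.capture("top")[205:265,180:300]; b=eyes.capture("scene")[110:190,295:395]
cv2.imwrite("pics/g1t.png",cv2.resize(a,None,fx=6,fy=6,interpolation=2)); cv2.imwrite("pics/g1s.png",cv2.resize(b,None,fx=6,fy=6,interpolation=2))
E
```

```text
t 2.1 p [447.03 283.7   26.81] yaw 0.0422 tilt(z) [ 0.  0. -1.] F [-0.57 -0.1   0.71] T [-0.01   0.01  -0.038] w 0.704
```

View pics/g1t.png

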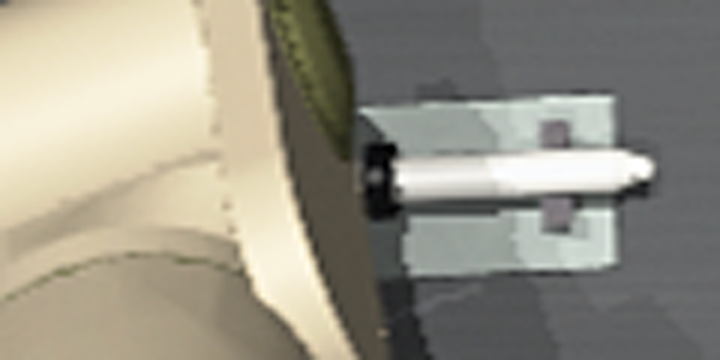

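View pics/g1s.png

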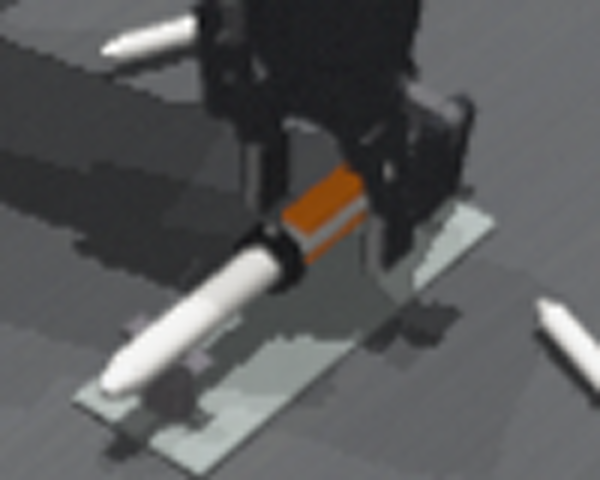

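The fingers straddle the orange grip, one on each side (scene crop about (265,180) and (385,230)). Next I'll make a small correction and close.

Emit:
move_arm:
  deltas:
    - [-0.07,0.05,0.04,0,0,0.15]
    - [-0.07,0.05,0.04,0,0,0.15]
    - [0,0,0,0,0,0]
    - [0,0,0,0,0,0]
    - [0,0,0,0,0,0]
    - [0,0,0,0,0,0]
    - [0,0,0,0,0,0]
    - [0,0,0,0,0,0]
    - [0,0,0,0,0,0]
    - [0,0,0,0,0,0]
  grip: 0
  newtons: 80

```text
time_s: 3.2
eef_pos: [447.7, 282.2, 26.3]
ee_rot: [-0.0, 0.694, 0.72, -0.0]
force: [-3.4, -1.8, 5.8]
grip_width: 0.199
```

```bash
python3 plan.py
```

```text
t 3.2 p [447.74 282.23  26.26] yaw 0.037 tilt(z) [-0.001 -0.    -1.   ] F [-3.4  -1.81  5.81] T [-0.288  0.555 -0.028] w 0.199
```

Emit:
move_arm:
  deltas:
    - [0,0,-0.3,0,0,0]
    - [0,0,-0.6,0,0,0]
    - [0,0,-1.0,0,0,0]
    - [0,0,-1.2,0,0,0]
    - [0,0,-1.2,0,0,0]
    - [0,0,-1.0,0,0,0]
    - [0,0,-0.7,0,0,0]
    - [0,0,0,0,0,0]
    - [0,0,0,0,0,0]
    - [0,0,0,0,0,0]

```text
time_s: 4.2
eef_pos: [447.7, 282.2, 85.5]
ee_rot: [-0.0, 0.694, 0.72, -0.001]
force: [0.2, 0.2, -2.3]
grip_width: 0.196
```

```bash
python3 plan.py 554.1 221.7 53 0.154 9
```

```text
t 4.2 p [447.69 282.21  85.46] yaw 0.037 tilt(z) [-0.001 -0.    -1.   ] F [ 0.21  0.16 -2.35] T [-0.006  0.04   0.007] w 0.196
[np.float64(-0.72), np.float64(1.16), np.float64(0.36), np.float64(-0.01), np.float64(0.0), np.float64(-0.75)]
[np.float64(-0.73), np.float64(1.15), np.float64(0.36), np.float64(-0.01), np.float64(0.0), np.float64(-0.75)]
[np.float64(-0.75), np.float64(1.14), np.float64(0.36), np.float64(-0.01), np.float64(0.0), np.float64(-0.75)]
[np.float64(-0.76), np.float64(1.13), np.float64(0.36), np.float64(-0.01), np.float64(0.0), np.float64(-0.75)]
[np.float64(-0.77), np.float64(1.12), np.float64(0.36), np.float64(-0.01), np.float64(0.0), np.float64(-0.75)]
[np.float64(-0.79), np.float64(1.11), np.float64(0.36), np.float64(-0.01), np.float64(0.0), np.float64(-0.75)]
[np.float64(-0.8), np.float64(1.1), np.float64(0.36), np.float64(-0.01), np.float64(0.0), np.float64(-0.75)]
[np.float64(-0.82), np.float64(1.09), np.float64(0.36), np.float64(-0.01), np.float64(0.0), np.float64(-0.75)]
[np.float64(-0.83), np.float64(1.08), np.float64(0.36), np.float64(-0.01), np.float64(0.0), np.float64(-0.75)]
```

Emit:
move_arm:
  deltas:
    - [-0.72,1.16,0.36,0,0,-0.75]
    - [-0.73,1.15,0.36,0,0,-0.75]
    - [-0.75,1.14,0.36,0,0,-0.75]
    - [-0.76,1.13,0.36,0,0,-0.75]
    - [-0.77,1.12,0.36,0,0,-0.75]
    - [-0.79,1.11,0.36,0,0,-0.75]
    - [-0.8,1.1,0.36,0,0,-0.75]
    - [-0.82,1.09,0.36,0,0,-0.75]
    - [-0.83,1.08,0.35,0,0,-0.75]
    - [0,0,0,0,0,0]

```text
time_s: 5.2
eef_pos: [555.9, 220.8, 53.1]
ee_rot: [0.0, 0.651, 0.759, -0.0]
force: [-0.2, 0.3, -2.4]
grip_width: 0.194
```

```bash
python3 plan.py; python3 - <<'E'
from rig import eyes
import cv2
a=eyes.capture("top"); b=eyes.capture("scene")
cv2.imwrite("pics/p1t_full.png",a);cv2.imwrite("pics/p1s_full.png",b)
cv2.imwrite("pics/p1t.png",cv2.resize(a[150:230,240:370],None,fx=6,fy=6,interpolation=2)); cv2.imwrite("pics/p1s.png",cv2.resize(b[140:260,275:395],None,fx=5,fy=5,interpolation=2))
E
```

```text
t 5.2 p [555.85 220.8   53.06] yaw 0.1539 tilt(z) [-0. -0. -1.] F [-0.18  0.34 -2.44] T [ 0.06   0.012 -0.001] w 0.194
```

View pics/p1t.png

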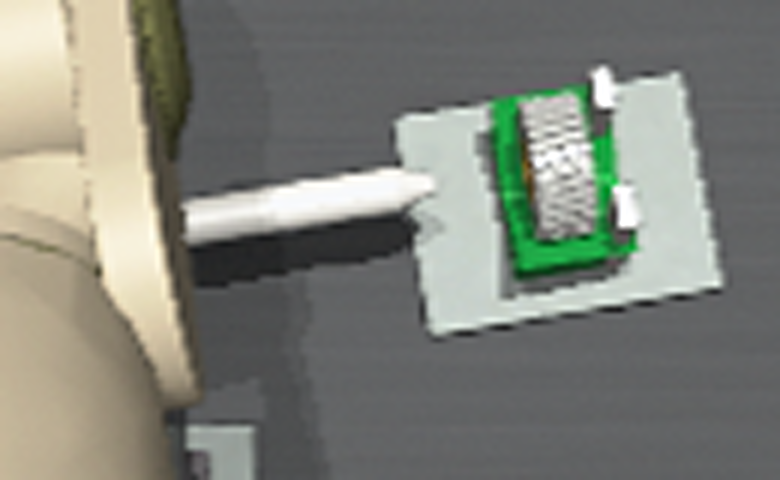

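View pics/p1s.png

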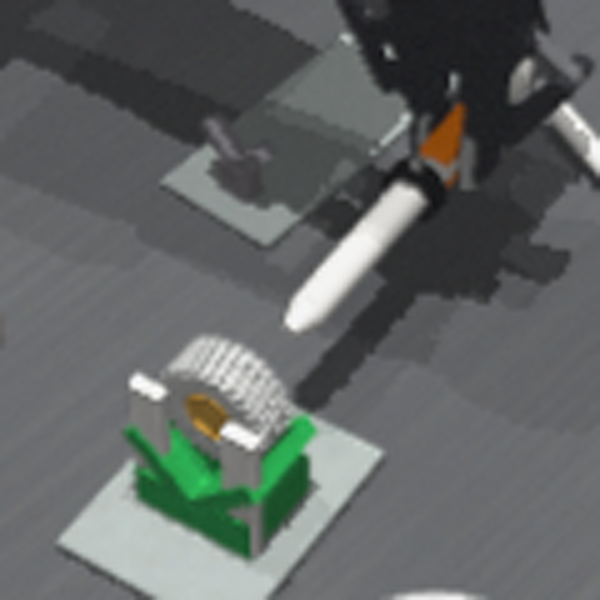

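```bash
python3 - <<'E'
from h import *
import cv2
d=np.array([np.sin(.154),-np.cos(.154),0])
tip=np.array([555.85,220.8,71.8])+150*d
print(tip,[ (n,proj(n,tip)) for n in P])
for n,px in (("top",(312.3,180.2)),("scene",(333,204.3))): print(n,unp(n,px,71.8))
# predicted overlays of bar edges + cradle reference points
c=np.array([584.8,24.1,0])
y=np.array([np.cos(.154),np.sin(.154),0])
for n,(x0,y0,w,h,k) in dict(top=(240,150,130,80,6),scene=(275,140,120,120,6)).items():
    im=cv2.imread(f"pics/p1{n[0]}_full.png")[y0:y0+h,x0:x0+w]; im=cv2.resize(im,None,fx=k,fy=k,interpolation=2)
    def dot(p,col):
        u=((proj(n,p)[0]-[x0,y0]+.5)*k).astype(int); cv2.circle(im,tuple(int(v) for v in u),2,col,-1)
    for a in (20,28):
        for b in (-16,16): dot(c+a*d+b*y+[0,0,90],(0,0,255))
    for t in np.linspace(0,6.28,24):
        dot(c+12*d+11*np.cos(t)*y+[0,0,72+11*np.sin(t)],(255,0,255))
        if np.sin(t)>.0: dot(c+12*d+28.5*np.cos(t)*y+[0,0,72+28.5*np.sin(t)],(0,255,255));dot(c-12*d+28.5*np.cos(t)*y+[0,0,72+28.5*np.sin(t)],(0,255,255))
    for s in range(70,136,10):
        for e in (-9.5,9.5): dot(np.array([555.85,220.8,71.8])+s*d+e*y,(255,0,0))
    dot(tip,(0,0,255))
    cv2.imwrite(f"pics/ov_{n}.png",im)
E
```

```text
[578.9  72.6  71.8] [('scene', array([[331.9, 206.6]])), ('top', array([[312.2, 180. ]]))]
top [578.2  72.3  71.8]
scene [575.8  79.5  71.8]
```

View pics/ov_top.png

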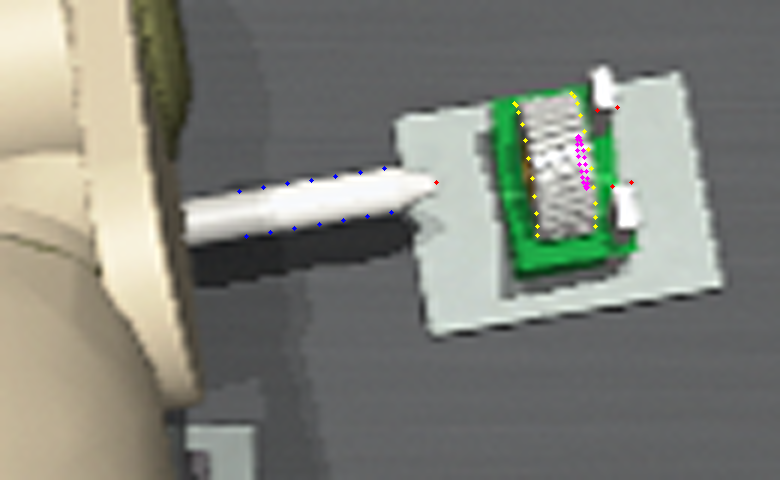

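View pics/ov_scene.png

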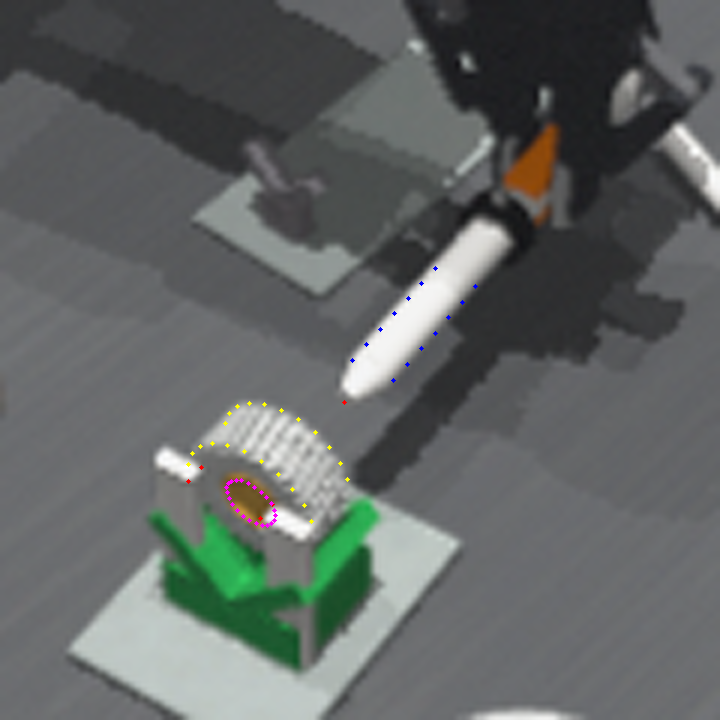

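```bash
cat > ov.py <<'E'
from h import *
import cv2
def overlay(imf,n,box,k,g,th,out,smin=70,dz=0,tail=False):
    x0,y0,w,h=box
    d=np.array([np.sin(th),-np.cos(th),0]);im=cv2.imread(imf)[y0:y0+h,x0:x0+w]; im=cv2.resize(im,None,fx=k,fy=k,interpolation=cv2.INTER_NEAREST)
    T=P[n]["T"];C=-T[:3,:3].T@T[:3,3]
    g=np.array(g,float)
    def dot(p,col):
        u=((proj(n,p)[0]-[x0,y0]+.5)*k).astype(int); cv2.circle(im,tuple(int(v) for v in u),2,col,-1)
    for s in range(smin,136,5):
        c=g+s*d; v=C-c; v-=v@d*d; v/=np.linalg.norm(v); e=np.cross(d,v)
        for sg in(-9.5,9.5): dot(c+sg*e,(255,0,0))
    c=g+150*d
    for t in np.linspace(0,6.28,9)[:-1]: dot(c+4*(np.cos(t)*np.cross(d,[0,0,1])+np.sin(t)*np.array([0,0,1])),(0,0,255))
    cv2.imwrite(out,im)
if __name__=="__main__":
    overlay("pics/scene0.png","scene",(305,125,75,60),10,[447.7,282.2,45],.037,"pics/o1.png",55)
    overlay("pics/p1s_full.png","scene",(320,165,50,50),12,[555.85,220.8,71.8],.154,"pics/o2.png",55)
    overlay("pics/top0.png","top",(185,215,110,40),7,[447.7,282.2,45],.037,"pics/o3.png",55)
    overlay("pics/p1t_full.png","top",(265,165,60,40),12,[555.85,220.8,71.8],.154,"pics/o4.png",55)
    a=[cv2.imread(f"pics/o{i}.png") for i in (1,2)]; b=[cv2.imread(f"pics/o{i}.png") for i in (3,4)]
    def vs(l): 
        w=max(i.shape[1] for i in l);return np.vstack([cv2.copyMakeBorder(i,0,0,0,w-i.shape[1],0) for i in l])
    cv2.imwrite("pics/ob.png",vs(b))
E
python3 ov.py
```

```text
(no output)
```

View pics/o1.png

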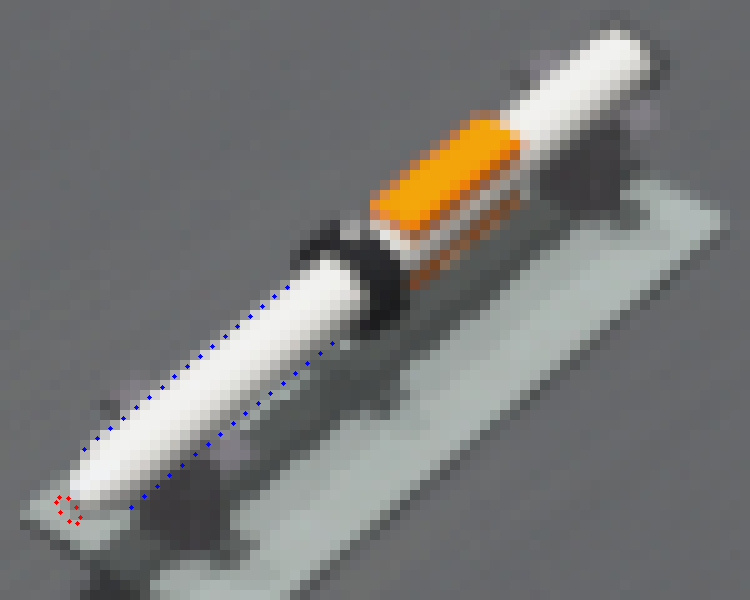

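View pics/o2.png

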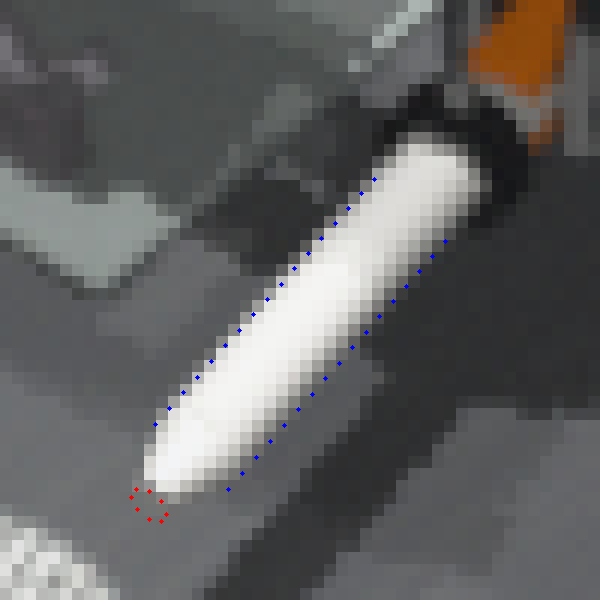

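View pics/ob.png

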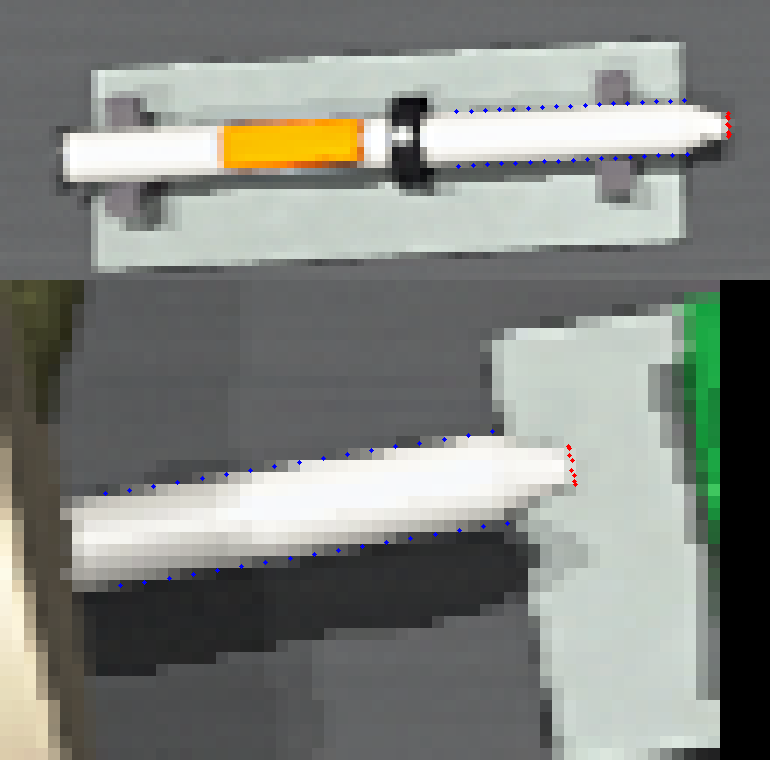

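The silhouettes agree with my poses in both views, so only a 1.5 mm sideways correction is needed before going in.

Emit:
move_arm:
  deltas:
    - [-0.2,-0.07,-0.01,0,0,0]
    - [-0.5,-0.08,-0.01,0,0,0]
    - [-0.6,0,0,0,0,0]
    - [-0.6,0,0,0,0,0]
    - [-0.6,0,0,0,0,0]
    - [-0.6,0,0,0,0,0]
    - [-0.6,0,0,0,0,0]
    - [-0.5,0,0,0,0,0]
    - [-0.3,0,0,0,0,0]
    - [0,0,0,0,0,0]

```text
time_s: 6.3
eef_pos: [560.2, 176.8, 53.9]
ee_rot: [0.0, 0.65, 0.76, 0.0]
force: [0.7, 0.0, -1.6]
grip_width: 0.194
```

```bash
cat >> plan.py <<'E'
    th=.154;d=np.array([np.sin(th),-np.cos(th)]);y=np.array([np.cos(th),np.sin(th)])
    s,p,r=pose();v=p[:2]-[584.8,24.1];print('cradle x',(v@d).round(2),'lat',(v@y).round(2),'Fx(push)',(s['force'][:2]@d).round(2),'Fy',(s['force'][:2]@y).round(2))
E
python3 plan.py; python3 - <<'E'
from rig import eyes
import cv2
b=eyes.capture("scene");a=eyes.capture("top")
cv2.imwrite("pics/q1.png",cv2.resize(b[165:260,285:380],None,fx=6,fy=6,interpolation=2));cv2.imwrite("pics/q1t.png",cv2.resize(a[150:220,280:370],None,fx=7,fy=7,interpolation=2))
E
```

```text
t 6.3 p [560.23 176.81  53.9 ] yaw 0.1543 tilt(z) [ 0.  0. -1.] F [ 0.65  0.01 -1.64] T [ 0.024 -0.009  0.025] w 0.194
cradle x -154.67 lat -0.86 Fx(push) 0.09 Fy 0.64
```

View pics/q1.png

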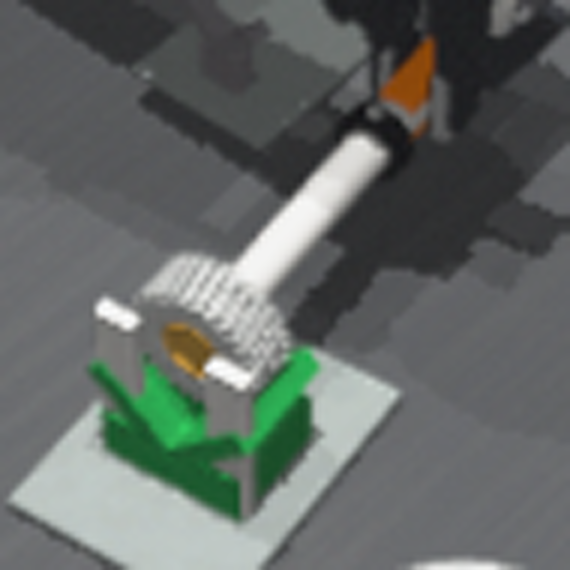

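View pics/q1t.png

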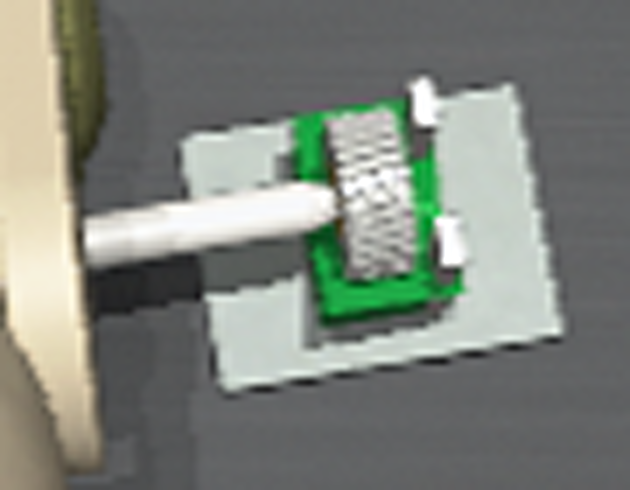

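The tip is in the bore's mouth and nothing has touched. Next is a 0.8 mm sideways trim, then a slow advance.

Emit:
move_arm:
  deltas:
    - [-0.1,0.04,0.03,0,0,0]
    - [-0.2,0.04,0.03,0,0,0]
    - [-0.3,0,0,0,0,0]
    - [-0.3,0,0,0,0,0]
    - [-0.3,0,0,0,0,0]
    - [-0.3,0,0,0,0,0]
    - [-0.3,0,0,0,0,0]
    - [-0.2,0,0,0,0,0]
    - [0,0,0,0,0,0]
    - [0,0,0,0,0,0]

```text
time_s: 7.4
eef_pos: [564.0, 157.6, 53.3]
ee_rot: [-0.0, 0.65, 0.76, 0.0]
force: [0.5, 0.6, -0.8]
grip_width: 0.194
```

```bash
python3 plan.py
```

```text
t 7.4 p [564.   157.56  53.29] yaw 0.1548 tilt(z) [-0.  0. -1.] F [ 0.46  0.59 -0.78] T [0.041 0.021 0.087] w 0.194
cradle x -135.07 lat -0.08 Fx(push) -0.51 Fy 0.54
```

Emit:
move_arm:
  deltas:
    - [-0.1,0,-0.03,0,0,0]
    - [-0.3,0,-0.03,0,0,0]
    - [-0.5,0,0,0,0,0]
    - [-0.6,0,0,0,0,0]
    - [-0.6,0,0,0,0,0]
    - [-0.6,0,0,0,0,0]
    - [-0.6,0,0,0,0,0]
    - [-0.5,0,0,0,0,0]
    - [-0.2,0,0,0,0,0]
    - [0,0,0,0,0,0]

```text
time_s: 8.4
eef_pos: [570.2, 117.7, 53.9]
ee_rot: [-0.0, 0.65, 0.76, -0.0]
force: [0.5, 0.5, -2.4]
grip_width: 0.197
```

```bash
python3 plan.py
```

```text
t 8.4 p [570.21 117.74  53.88] yaw 0.1544 tilt(z) [-0.  0. -1.] F [ 0.47  0.52 -2.44] T [0.063 0.023 0.009] w 0.197
cradle x -94.77 lat -0.06 Fx(push) -0.44 Fy 0.55
```

Emit:
move_arm:
  deltas:
    - [-0.1,0,0,0,0,0]
    - [-0.2,0,0,0,0,0]
    - [-0.3,0,0,0,0,0]
    - [-0.3,0,0,0,0,0]
    - [-0.3,0,0,0,0,0]
    - [-0.3,0,0,0,0,0]
    - [-0.2,0,0,0,0,0]
    - [-0.1,0,0,0,0,0]
    - [0,0,0,0,0,0]
    - [0,0,0,0,0,0]

```text
time_s: 9.4
eef_pos: [572.9, 100.3, 53.9]
ee_rot: [0.0, 0.65, 0.76, 0.0]
force: [0.3, 0.6, -2.8]
grip_width: 0.198
```

```bash
python3 plan.py;python3 - <<'E'
from rig import eyes
import cv2
b=eyes.capture("scene")
cv2.imwrite("pics/q2.png",cv2.resize(b[185:265,280:370],None,fx=7,fy=7,interpolation=2))
E
```

```text
t 9.4 p [572.95 100.3   53.9 ] yaw 0.1549 tilt(z) [ 0.  0. -1.] F [ 0.35  0.55 -2.75] T [0.084 0.03  0.012] w 0.198
cradle x -77.12 lat -0.03 Fx(push) -0.49 Fy 0.43
```

View pics/q2.png

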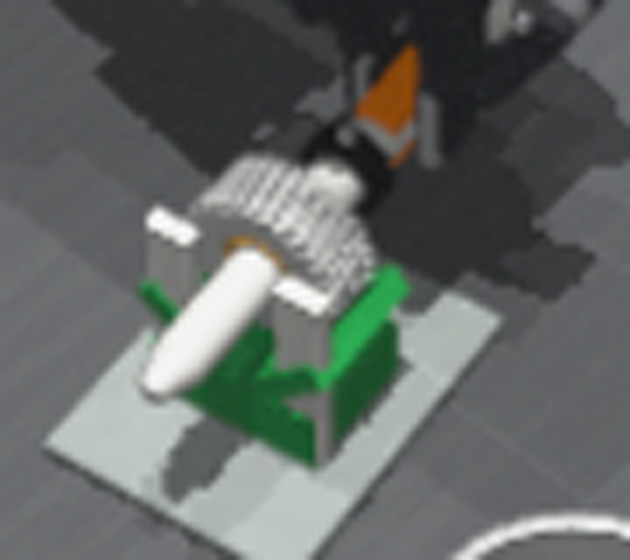

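The bar is through the bore and the collar is still about 15 mm short of the gear. I'll creep on.

Emit:
move_arm:
  deltas:
    - [-0.15,0,0,0,0,0]
    - [-0.15,0,0,0,0,0]
    - [-0.15,0,0,0,0,0]
    - [-0.15,0,0,0,0,0]
    - [-0.15,0,0,0,0,0]
    - [-0.15,0,0,0,0,0]
    - [-0.1,0,0,0,0,0]
    - [-0.1,0,0,0,0,0]
    - [0,0,0,0,0,0]
    - [0,0,0,0,0,0]

```text
time_s: 10.45
eef_pos: [574.6, 89.4, 53.9]
ee_rot: [0.0, 0.65, 0.76, -0.0]
force: [-0.4, -0.1, -1.6]
grip_width: 0.195
```

```bash
python3 plan.py
```

```text
t 10.45 p [574.65  89.35  53.9 ] yaw 0.1548 tilt(z) [ 0. -0. -1.] F [-0.37 -0.08 -1.55] T [0.06  0.011 0.017] w 0.195
cradle x -66.04 lat -0.02 Fx(push) 0.02 Fy -0.38
```

Next, 3 mm, with moving rows at the end so I can read the sliding force.

Emit:
move_arm:
  deltas:
    - [-0.03,0,0,0,0,0]
    - [-0.03,0,0,0,0,0]
    - [-0.03,0,0,0,0,0]
    - [-0.03,0,0,0,0,0]
    - [-0.03,0,0,0,0,0]
    - [-0.03,0,0,0,0,0]
    - [-0.03,0,0,0,0,0]
    - [-0.03,0,0,0,0,0]
    - [-0.03,0,0,0,0,0]
    - [-0.03,0,0,0,0,0]

```text
time_s: 11.45
eef_pos: [575.1, 86.4, 53.9]
ee_rot: [-0.0, 0.65, 0.76, -0.0]
force: [0.5, 0.5, -1.9]
grip_width: 0.191
```

```bash
python3 plan.py
```

```text
t 11.45 p [575.11  86.38  53.91] yaw 0.1548 tilt(z) [-0. -0. -1.] F [ 0.46  0.54 -1.92] T [ 0.135  0.049 -0.029] w 0.191
cradle x -63.03 lat -0.02 Fx(push) -0.47 Fy 0.54
```

Emit:
move_arm:
  deltas:
    - [-0.03,0,0,0,0,0]
    - [-0.03,0,0,0,0,0]
    - [-0.03,0,0,0,0,0]
    - [-0.03,0,0,0,0,0]
    - [-0.03,0,0,0,0,0]
    - [-0.03,0,0,0,0,0]
    - [-0.03,0,0,0,0,0]
    - [-0.03,0,0,0,0,0]
    - [-0.03,0,0,0,0,0]
    - [-0.03,0,0,0,0,0]

```text
time_s: 12.45
eef_pos: [575.6, 83.4, 53.9]
ee_rot: [-0.0, 0.65, 0.76, -0.0]
force: [-0.3, -0.2, -3.0]
grip_width: 0.197
```

```bash
python3 plan.py
```

```text
t 12.45 p [575.57  83.42  53.88] yaw 0.1548 tilt(z) [-0. -0. -1.] F [-0.25 -0.22 -3.01] T [0.053 0.018 0.054] w 0.197
cradle x -60.03 lat -0.03 Fx(push) 0.18 Fy -0.28
```

Emit:
move_arm:
  deltas:
    - [-0.03,0,0,0,0,0]
    - [-0.03,0,0,0,0,0]
    - [-0.03,0,0,0,0,0]
    - [-0.03,0,0,0,0,0]
    - [-0.03,0,0,0,0,0]
    - [-0.03,0,0,0,0,0]
    - [-0.03,0,0,0,0,0]
    - [-0.03,0,0,0,0,0]
    - [-0.03,0,0,0,0,0]
    - [-0.03,0,0,0,0,0]

```text
time_s: 13.45
eef_pos: [576.0, 80.4, 53.9]
ee_rot: [0.0, 0.65, 0.76, 0.0]
force: [-0.4, -0.5, -1.8]
grip_width: 0.194
```

```bash
python3 plan.py
```

```text
t 13.45 p [576.05  80.42  53.9 ] yaw 0.1548 tilt(z) [ 0. -0. -1.] F [-0.36 -0.49 -1.77] T [ 0.047 -0.004  0.006] w 0.194
cradle x -57.0 lat -0.01 Fx(push) 0.43 Fy -0.43
```

Emit:
move_arm:
  deltas:
    - [-0.03,0,0,0,0,0]
    - [-0.03,0,0,0,0,0]
    - [-0.03,0,0,0,0,0]
    - [-0.03,0,0,0,0,0]
    - [-0.03,0,0,0,0,0]
    - [-0.03,0,0,0,0,0]
    - [-0.03,0,0,0,0,0]
    - [-0.03,0,0,0,0,0]
    - [-0.03,0,0,0,0,0]
    - [-0.03,0,0,0,0,0]

```text
time_s: 14.45
eef_pos: [576.5, 77.6, 53.9]
ee_rot: [-0.0, 0.65, 0.76, 0.0]
force: [-0.3, 3.4, -1.8]
grip_width: 0.197
```

```bash
python3 plan.py;python3 - <<'E'
from rig import eyes
import cv2
b=eyes.capture("scene")
cv2.imwrite("pics/q3.png",cv2.resize(b[185:265,280:370],None,fx=7,fy=7,interpolation=2))
E
```

```text
t 14.45 p [576.45  77.64  53.93] yaw 0.1549 tilt(z) [-0.  0. -1.] F [-0.35  3.36 -1.8 ] T [0.608 0.11  0.002] w 0.197
cradle x -54.19 lat -0.04 Fx(push) -3.37 Fy 0.17
```

View pics/q3.png

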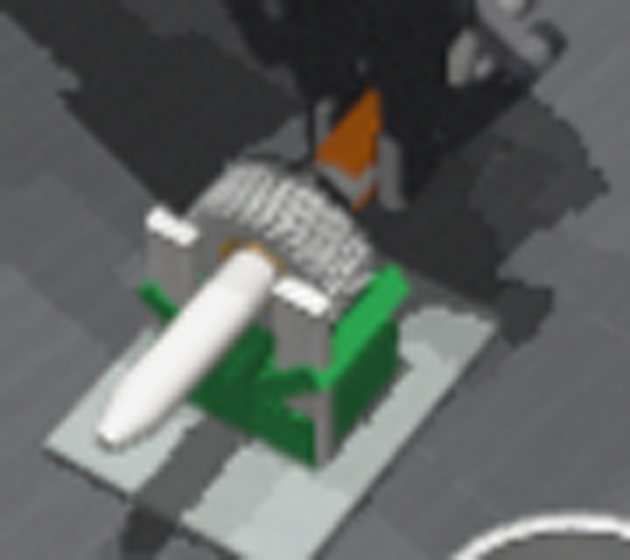

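Contact at 3.4 N: the collar is on the gear and the gear is sliding. The fence should still be at least 4 mm ahead, so I'll go on carefully.

Emit:
move_arm:
  deltas:
    - [-0.02,0,0,0,0,0]
    - [-0.02,0,0,0,0,0]
    - [-0.02,0,0,0,0,0]
    - [-0.02,0,0,0,0,0]
    - [-0.02,0,0,0,0,0]
    - [-0.02,0,0,0,0,0]
    - [-0.02,0,0,0,0,0]
    - [-0.02,0,0,0,0,0]
    - [-0.02,0,0,0,0,0]
    - [-0.02,0,0,0,0,0]

```text
time_s: 15.5
eef_pos: [576.8, 75.5, 53.9]
ee_rot: [-0.0, 0.65, 0.76, -0.0]
force: [0.3, 3.4, -0.9]
grip_width: 0.196
```

```bash
python3 plan.py
```

```text
t 15.5 p [576.8   75.51  53.88] yaw 0.1548 tilt(z) [-0. -0. -1.] F [ 0.33  3.39 -0.95] T [ 0.603  0.14  -0.026] w 0.196
cradle x -52.03 lat -0.02 Fx(push) -3.3 Fy 0.85
```

Sliding steadily at about 3.3 N. From here I'll take 1 mm calls.

Emit:
move_arm:
  deltas:
    - [-0.01,0,0,0,0,0]
    - [-0.01,0,0,0,0,0]
    - [-0.01,0,0,0,0,0]
    - [-0.01,0,0,0,0,0]
    - [-0.01,0,0,0,0,0]
    - [-0.01,0,0,0,0,0]
    - [-0.01,0,0,0,0,0]
    - [-0.01,0,0,0,0,0]
    - [-0.01,0,0,0,0,0]
    - [-0.01,0,0,0,0,0]

```text
time_s: 16.5
eef_pos: [577.0, 74.5, 53.9]
ee_rot: [-0.0, 0.65, 0.76, -0.0]
force: [-0.8, 3.7, -1.0]
grip_width: 0.197
```

```bash
python3 plan.py
```

```text
t 16.5 p [576.96  74.53  53.9 ] yaw 0.1548 tilt(z) [-0.  0. -1.] F [-0.78  3.68 -1.01] T [ 0.588  0.078 -0.029] w 0.197
cradle x -51.03 lat -0.01 Fx(push) -3.76 Fy -0.2
```

Emit:
move_arm:
  deltas:
    - [-0.01,0,0,0,0,0]
    - [-0.01,0,0,0,0,0]
    - [-0.01,0,0,0,0,0]
    - [-0.01,0,0,0,0,0]
    - [-0.01,0,0,0,0,0]
    - [-0.01,0,0,0,0,0]
    - [-0.01,0,0,0,0,0]
    - [-0.01,0,0,0,0,0]
    - [-0.01,0,0,0,0,0]
    - [-0.01,0,0,0,0,0]

```text
time_s: 17.5
eef_pos: [577.1, 73.6, 53.9]
ee_rot: [0.0, 0.65, 0.76, -0.0]
force: [-1.3, 3.0, -0.5]
grip_width: 0.192
```

```bash
python3 plan.py
```

```text
t 17.5 p [577.1   73.55  53.9 ] yaw 0.1548 tilt(z) [-0. -0. -1.] F [-1.28  3.05 -0.47] T [ 0.596  0.14  -0.045] w 0.192
cradle x -50.05 lat -0.02 Fx(push) -3.21 Fy -0.8
```

Emit:
move_arm:
  deltas:
    - [-0.01,0,0,0,0,0]
    - [-0.01,0,0,0,0,0]
    - [-0.01,0,0,0,0,0]
    - [-0.01,0,0,0,0,0]
    - [-0.01,0,0,0,0,0]
    - [-0.01,0,0,0,0,0]
    - [-0.01,0,0,0,0,0]
    - [-0.01,0,0,0,0,0]
    - [-0.01,0,0,0,0,0]
    - [-0.01,0,0,0,0,0]

```text
time_s: 18.5
eef_pos: [577.3, 72.5, 53.9]
ee_rot: [-0.0, 0.65, 0.76, -0.0]
force: [-0.8, 3.6, -1.6]
grip_width: 0.195
```

```bash
python3 plan.py
```

```text
t 18.5 p [577.27  72.53  53.87] yaw 0.1548 tilt(z) [-0. -0. -1.] F [-0.75  3.61 -1.59] T [0.607 0.08  0.042] w 0.195
cradle x -49.02 lat -0.02 Fx(push) -3.68 Fy -0.19
```

Emit:
move_arm:
  deltas:
    - [-0.01,0,0,0,0,0]
    - [-0.01,0,0,0,0,0]
    - [-0.01,0,0,0,0,0]
    - [-0.01,0,0,0,0,0]
    - [-0.01,0,0,0,0,0]
    - [-0.01,0,0,0,0,0]
    - [-0.01,0,0,0,0,0]
    - [-0.01,0,0,0,0,0]
    - [-0.01,0,0,0,0,0]
    - [-0.01,0,0,0,0,0]

```text
time_s: 19.5
eef_pos: [577.3, 72.1, 53.9]
ee_rot: [-0.0, 0.65, 0.76, 0.0]
force: [-1.4, 8.1, -1.5]
grip_width: 0.192
```

```bash
python3 plan.py
```

```text
t 19.5 p [577.34  72.13  53.86] yaw 0.1549 tilt(z) [-0.     0.001 -1.   ] F [-1.44  8.1  -1.51] T [1.226 0.082 0.044] w 0.192
cradle x -48.61 lat -0.0 Fx(push) -8.22 Fy -0.18
```

The push rose to 8.2 N while the tool stopped advancing, so the gear is on the fence. A touch more makes it firm.

Emit:
move_arm:
  deltas:
    - [-0.01,0,0,0,0,0]
    - [-0.01,0,0,0,0,0]
    - [-0.01,0,0,0,0,0]
    - [-0.01,0,0,0,0,0]
    - [-0.01,0,0,0,0,0]
    - [0,0,0,0,0,0]
    - [0,0,0,0,0,0]
    - [0,0,0,0,0,0]
    - [0,0,0,0,0,0]
    - [0,0,0,0,0,0]

```text
time_s: 20.5
eef_pos: [577.3, 72.1, 53.8]
ee_rot: [-0.001, 0.65, 0.76, 0.001]
force: [0.1, 10.1, -1.5]
grip_width: 0.198
```

```bash
python3 plan.py;python3 - <<'E'
from rig import eyes
import cv2
b=eyes.capture("scene");a=eyes.capture("top")
cv2.imwrite("pics/q4.png",cv2.resize(b[185:265,280:370],None,fx=7,fy=7,interpolation=2))
cv2.imwrite("pics/q4t.png",cv2.resize(a[150:220,280:370],None,fx=7,fy=7,interpolation=2))
E
```

```text
t 20.5 p [577.32  72.11  53.85] yaw 0.155 tilt(z) [-0.     0.002 -1.   ] F [ 0.1  10.09 -1.5 ] T [1.509 0.145 0.018] w 0.198
cradle x -48.59 lat -0.02 Fx(push) -9.95 Fy 1.64
```

View pics/q4.png

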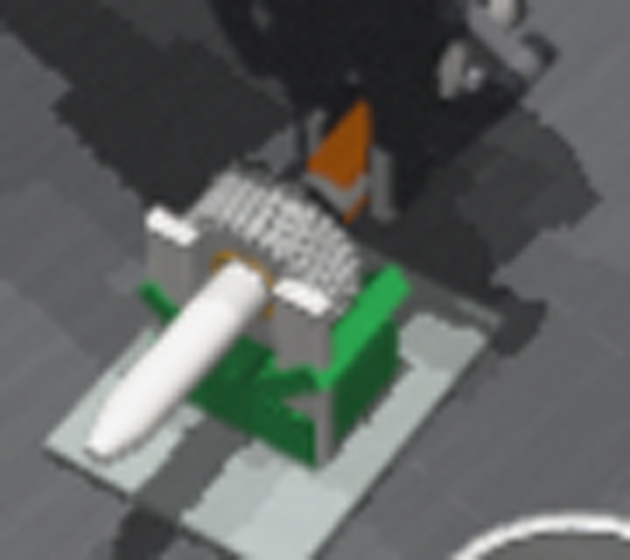

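View pics/q4t.png

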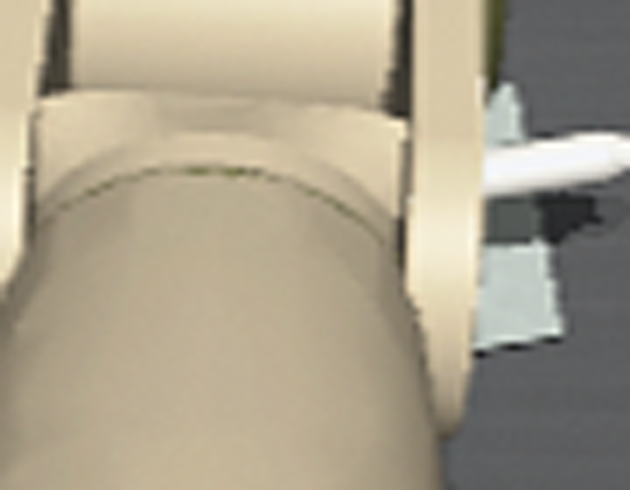

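The gear is firmly home at about 10 N, with the collar against it and the nose straight through the slot. I'll ease off the preload and start lifting slowly.

Emit:
move_arm:
  deltas:
    - [0.05,0,0,0,0,0]
    - [0.04,0,-0.05,0,0,0]
    - [0,0,-0.1,0,0,0]
    - [0,0,-0.15,0,0,0]
    - [0,0,-0.2,0,0,0]
    - [0,0,-0.2,0,0,0]
    - [0,0,-0.2,0,0,0]
    - [0,0,-0.1,0,0,0]
    - [0,0,0,0,0,0]
    - [0,0,0,0,0,0]

```text
time_s: 21.6
eef_pos: [576.5, 72.2, 63.0]
ee_rot: [-0.001, 0.65, 0.76, -0.001]
force: [-1.3, 5.9, -8.7]
grip_width: 0.195
```

```bash
python3 plan.py;python3 - <<'E'
from rig import eyes
import cv2
b=eyes.capture("scene")
cv2.imwrite("pics/q5.png",cv2.resize(b[175:265,280:370],None,fx=6,fy=6,interpolation=2))
E
```

```text
t 21.6 p [576.49  72.24  62.96] yaw 0.1545 tilt(z) [-0.003  0.001 -1.   ] F [-1.33  5.88 -8.67] T [ 1.175  0.174 -0.028] w 0.195
cradle x -48.84 lat -0.82 Fx(push) -6.02 Fy -0.41
```

View pics/q5.png

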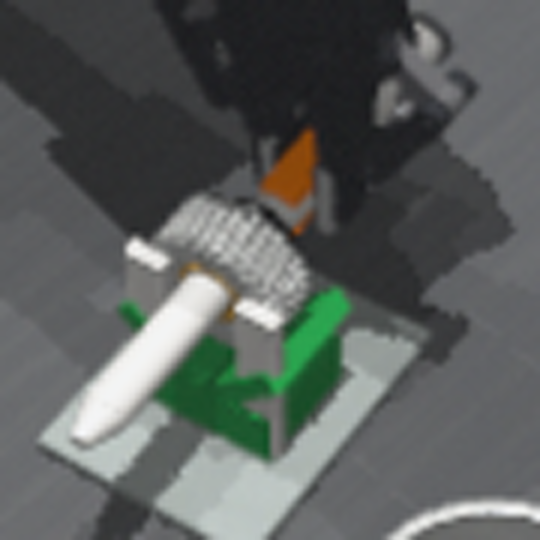

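Emit:
move_arm:
  deltas:
    - [0.06,0,0,0,0,0]
    - [0.02,0,0,0,0,0]
    - [0,0,-0.1,0,0,0]
    - [0,0,-0.2,0,0,0]
    - [0,0,-0.3,0,0,0]
    - [0,0,-0.3,0,0,0]
    - [0,0,-0.3,0,0,0]
    - [0,0,-0.2,0,0,0]
    - [0,0,-0.1,0,0,0]
    - [0,0,0,0,0,0]

```text
time_s: 22.65
eef_pos: [577.3, 72.8, 79.0]
ee_rot: [0.0, 0.65, 0.76, 0.0]
force: [-0.4, 0.3, -5.6]
grip_width: 0.191
```

```bash
python3 plan.py;python3 - <<'E'
from rig import eyes
import cv2
b=eyes.capture("scene")
cv2.imwrite("pics/q6.png",cv2.resize(b[165:265,270:370],None,fx=6,fy=6,interpolation=2))
E
```

```text
t 22.65 p [577.27  72.76  79.03] yaw 0.1548 tilt(z) [ 0. -0. -1.] F [-0.36  0.28 -5.55] T [ 0.268  0.076 -0.038] w 0.191
cradle x -49.24 lat 0.02 Fx(push) -0.33 Fy -0.32
```

View pics/q6.png

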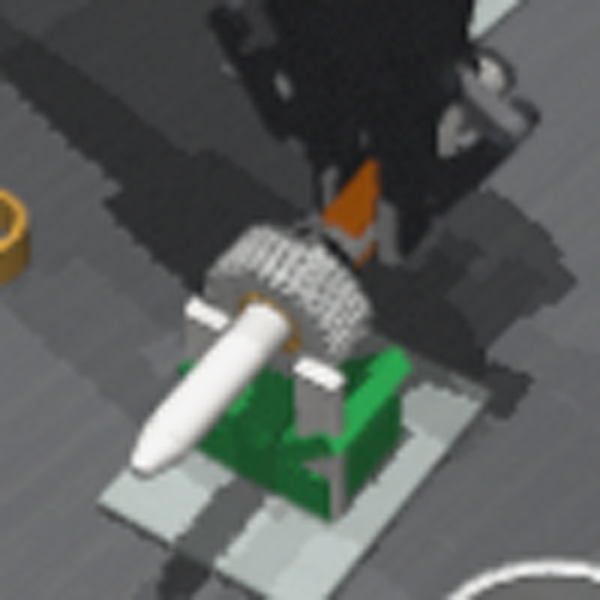

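The gear hangs on the bar at -5.6 N with no push left, against the collar. Lifting on, with a slight nose-up tilt for the carry.

Emit:
move_arm:
  deltas:
    - [0,0,-0.2,0,-0.2,0]
    - [0,0,-0.4,0,-0.2,0]
    - [0,0,-0.7,0,-0.2,0]
    - [0,0,-0.9,0,-0.2,0]
    - [0,0,-1.0,0,-0.2,0]
    - [0,0,-1.0,0,-0.2,0]
    - [0,0,-0.9,0,-0.2,0]
    - [0,0,-0.6,0,-0.2,0]
    - [0,0,-0.3,0,-0.2,0]
    - [0,0,-0.1,0,-0.2,0]

```text
time_s: 23.7
eef_pos: [577.1, 73.7, 140.1]
ee_rot: [0.013, 0.65, 0.76, -0.011]
force: [0.3, 0.2, -5.4]
grip_width: 0.196
```

```bash
python3 plan.py; python3 - <<'E'
from plan import *
# carry to above stand: keep 2deg tilt, yaw .057, 30 rows smooth
s,p,r=pose(); t=np.array([480.,-217.8,p[2]]); rt=target_R(.057)*R.from_rotvec([0,np.radians(-2),0])
N=20; u=np.linspace(0,1,N+1); e=u*u*(3-2*u); e=10*u**3-15*u**4+6*u**5
rv=(r.inv()*rt).as_rotvec(); rr=r;pp=p
for i in range(N):
    pn=p+(t-p)*e[i+1]; rn=r*R.from_rotvec(rv*e[i+1])
    print([float(x) for x in np.r_[(rr.inv().apply(pn-pp)/10).round(2),np.degrees((rr.inv()*rn).as_rotvec()).round(2)]]); pp,rr=pn,rn
E
```

```text
t 23.7 p [577.08  73.67 140.08] yaw 0.1548 tilt(z) [ 0.005 -0.035 -0.999] F [ 0.31  0.15 -5.37] T [ 0.298  0.08  -0.02 ] w 0.196
cradle x -50.17 lat -0.02 Fx(push) -0.11 Fy 0.33
[-0.03, -0.02, 0.0, 0.0, 0.0, 0.01]
[-0.2, -0.1, 0.01, 0.0, 0.0, 0.04]
[-0.49, -0.25, 0.02, 0.0, 0.0, 0.1]
[-0.86, -0.44, 0.03, 0.01, 0.0, 0.18]
[-1.25, -0.64, 0.04, 0.01, 0.0, 0.26]
[-1.63, -0.82, 0.06, 0.01, 0.0, 0.33]
[-1.98, -0.98, 0.07, 0.01, 0.0, 0.4]
[-2.27, -1.11, 0.08, 0.02, 0.0, 0.46]
[-2.48, -1.18, 0.09, 0.02, 0.0, 0.5]
[-2.59, -1.21, 0.09, 0.02, 0.0, 0.52]
[-2.6, -1.19, 0.09, 0.02, 0.0, 0.52]
[-2.51, -1.12, 0.09, 0.02, 0.0, 0.5]
[-2.32, -1.01, 0.08, 0.02, 0.0, 0.46]
[-2.04, -0.87, 0.07, 0.01, 0.0, 0.4]
[-1.69, -0.7, 0.06, 0.01, 0.0, 0.33]
[-1.3, -0.53, 0.05, 0.01, 0.0, 0.26]
[-0.89, -0.36, 0.03, 0.01, 0.0, 0.18]
[-0.51, -0.21, 0.02, 0.0, 0.0, 0.1]
[-0.21, -0.08, 0.01, 0.0, 0.0, 0.04]
[-0.03, -0.01, 0.0, 0.0, 0.0, 0.01]
```

Emit:
move_arm:
  deltas:
    - [-0.03,-0.02,0,0,0,0.01]
    - [-0.2,-0.1,0.01,0,0,0.04]
    - [-0.49,-0.25,0.02,0,0,0.1]
    - [-0.86,-0.44,0.03,0.01,0,0.18]
    - [-1.25,-0.64,0.04,0.01,0,0.26]
    - [-1.63,-0.82,0.06,0.01,0,0.33]
    - [-1.98,-0.98,0.07,0.01,0,0.4]
    - [-2.27,-1.11,0.08,0.02,0,0.46]
    - [-2.48,-1.18,0.09,0.02,0,0.5]
    - [-2.59,-1.21,0.09,0.02,0,0.52]

```text
time_s: 24.7
eef_pos: [527.6, -73.8, 139.9]
ee_rot: [0.013, 0.669, 0.743, -0.012]
force: [-0.3, -0.2, -4.9]
grip_width: 0.198
```

Emit:
move_arm:
  deltas:
    - [-2.6,-1.19,0.09,0.02,0,0.52]
    - [-2.51,-1.12,0.09,0.02,0,0.5]
    - [-2.32,-1.01,0.08,0.02,0,0.46]
    - [-2.04,-0.87,0.07,0.01,0,0.4]
    - [-1.69,-0.7,0.06,0.01,0,0.33]
    - [-1.3,-0.53,0.05,0.01,0,0.26]
    - [-0.89,-0.36,0.03,0.01,0,0.18]
    - [-0.51,-0.21,0.02,0,0,0.1]
    - [-0.21,-0.08,0.01,0,0,0.04]
    - [-0.03,-0.01,0,0,0,0.01]

```text
time_s: 25.7
eef_pos: [480.0, -217.6, 139.7]
ee_rot: [0.013, 0.686, 0.727, -0.012]
force: [0.1, 0.4, -4.8]
grip_width: 0.196
```

```bash
python3 plan.py;python3 - <<'E'
from rig import eyes
import cv2
b=eyes.capture("scene");a=eyes.capture("top")
cv2.imwrite("pics/r1.png",cv2.resize(b[180:340,120:280],None,fx=4,fy=4,interpolation=2))
cv2.imwrite("pics/r1t.png",cv2.resize(a[170:260,370:510],None,fx=5,fy=5,interpolation=2))
E
```

```text
t 25.7 p [ 480.   -217.56  139.7 ] yaw 0.0573 tilt(z) [ 0.002 -0.035 -0.999] F [ 0.08  0.41 -4.84] T [0.272 0.017 0.   ] w 0.196
cradle x 222.72 lat -140.63 Fx(push) -0.4 Fy 0.15
```

View pics/r1.png

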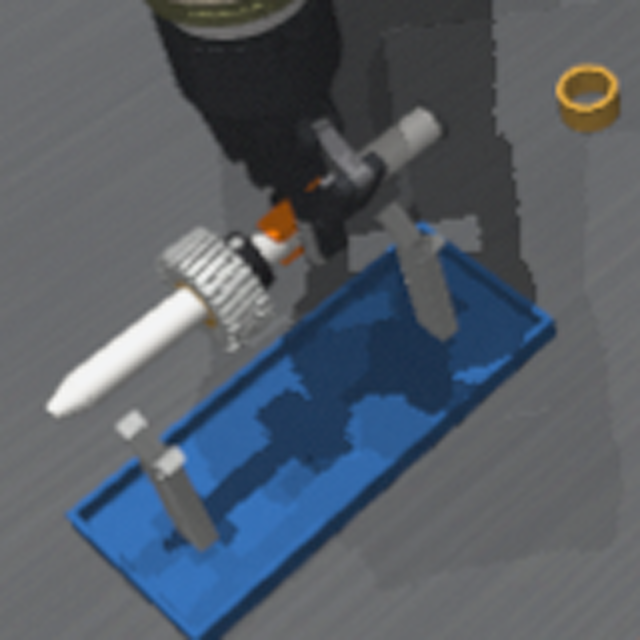

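View pics/r1t.png

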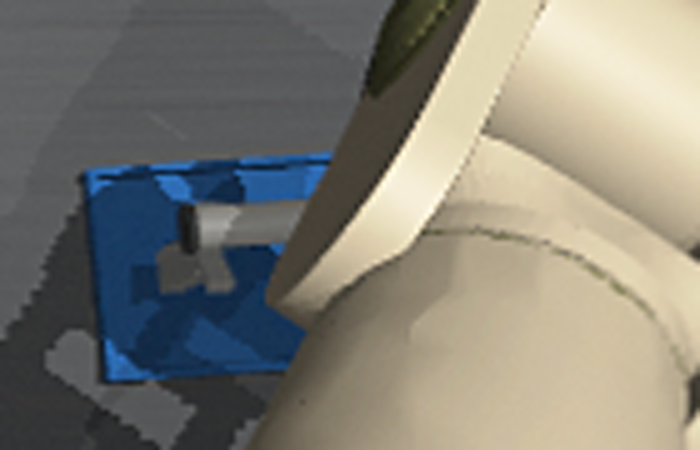

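The gear sits on the collar and the bar is aligned above both V-posts. Levelling and lowering to about 10 mm above home.

Emit:
move_arm:
  deltas:
    - [0,0,0.1,0,0.4,0]
    - [0,0,0.3,0,0.4,0]
    - [0,0,0.6,0,0.4,0]
    - [0,0,0.8,0,0.4,0]
    - [0,0,0.9,0,0.4,0]
    - [0,0,0.9,0,0,0]
    - [0,0,0.8,0,0,0]
    - [0,0,0.6,0,0,0]
    - [0,0,0.3,0,0,0]
    - [0,0,0.1,0,0,0]

```text
time_s: 26.8
eef_pos: [480.0, -218.1, 85.5]
ee_rot: [-0.0, 0.687, 0.727, -0.0]
force: [0.2, -0.1, -5.3]
grip_width: 0.198
```

```bash
python3 plan.py 480 -217.8 84 0.057 1;python3 - <<'E'
from rig import eyes
import cv2
b=eyes.capture("scene");a=eyes.capture("top")
cv2.imwrite("pics/r2s.png",b);cv2.imwrite("pics/r2tt.png",a)
cv2.imwrite("pics/r2.png",cv2.resize(b[190:330,125:265],None,fx=5,fy=5,interpolation=2))
cv2.imwrite("pics/r2t.png",cv2.resize(a[180:250,380:450],None,fx=7,fy=7,interpolation=2))
E
```

```text
t 26.8 p [ 479.98 -218.11   85.45] yaw 0.0571 tilt(z) [-0.  0. -1.] F [ 0.21 -0.13 -5.31] T [ 0.211 -0.026  0.047] w 0.198
[np.float64(0.03), np.float64(0.0), np.float64(0.15), np.float64(-0.02), np.float64(-0.01), np.float64(0.01)]
cradle x 223.26 lat -140.74 Fx(push) 0.16 Fy 0.19
```

View pics/r2.png

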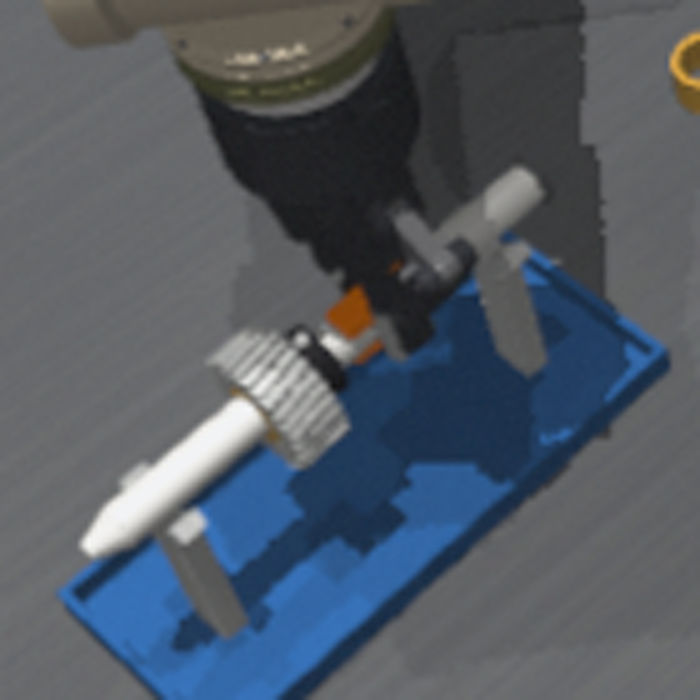

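View pics/r2t.png

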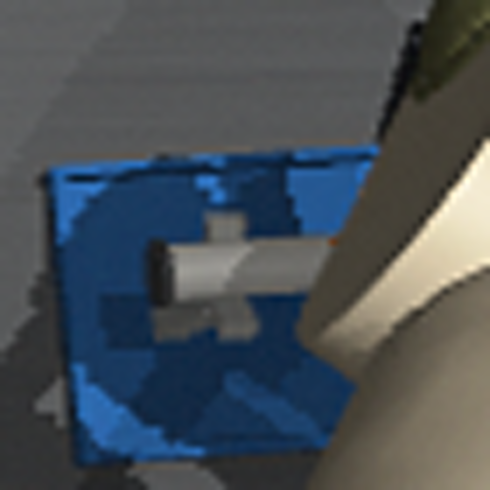

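The bar lies in both V mouths, perhaps 1–2 mm toward +x. Lowering slowly and watching the force.

Emit:
move_arm:
  deltas:
    - [0,-0.05,0.1,0,0,0]
    - [0,-0.05,0.1,0,0,0]
    - [0,0,0.1,0,0,0]
    - [0,0,0.1,0,0,0]
    - [0,0,0.1,0,0,0]
    - [0,0,0.1,0,0,0]
    - [0,0,0.1,0,0,0]
    - [0,0,0,0,0,0]
    - [0,0,0,0,0,0]
    - [0,0,0,0,0,0]

```text
time_s: 27.9
eef_pos: [479.0, -218.3, 78.8]
ee_rot: [-0.0, 0.687, 0.727, -0.0]
force: [-0.2, 0.6, -5.7]
grip_width: 0.193
```

```bash
python3 plan.py
```

```text
t 27.9 p [ 478.97 -218.26   78.77] yaw 0.057 tilt(z) [-0. -0. -1.] F [-0.25  0.61 -5.75] T [ 0.27   0.1   -0.016] w 0.193
cradle x 223.26 lat -141.76 Fx(push) -0.65 Fy -0.15
```

Emit:
move_arm:
  deltas:
    - [0,0,0.02,0,0,0]
    - [0,0,0.02,0,0,0]
    - [0,0,0.02,0,0,0]
    - [0,0,0.02,0,0,0]
    - [0,0,0.02,0,0,0]
    - [0,0,0.02,0,0,0]
    - [0,0,0.02,0,0,0]
    - [0,0,0.02,0,0,0]
    - [0,0,0,0,0,0]
    - [0,0,0,0,0,0]

```text
time_s: 28.9
eef_pos: [479.0, -218.2, 77.2]
ee_rot: [0.0, 0.687, 0.727, -0.0]
force: [-0.6, 1.0, -4.4]
grip_width: 0.2
```

```bash
python3 plan.py
```

```text
t 28.9 p [ 479.01 -218.22   77.18] yaw 0.0571 tilt(z) [-0. -0. -1.] F [-0.61  0.98 -4.38] T [ 0.215  0.154 -0.098] w 0.2
cradle x 223.22 lat -141.71 Fx(push) -1.06 Fy -0.45
```

Emit:
move_arm:
  deltas:
    - [0,0,0.02,0,0,0]
    - [0,0,0.02,0,0,0]
    - [0,0,0.02,0,0,0]
    - [0,0,0.02,0,0,0]
    - [0,0,0,0,0,0]
    - [0,0,0,0,0,0]
    - [0,0,0,0,0,0]
    - [0,0,0,0,0,0]
    - [0,0,0,0,0,0]
    - [0,0,0,0,0,0]

```text
time_s: 29.9
eef_pos: [479.0, -218.3, 76.4]
ee_rot: [0.0, 0.687, 0.727, -0.0]
force: [-0.7, 1.0, -1.8]
grip_width: 0.198
```

```bash
python3 plan.py
```

```text
t 29.9 p [ 479.04 -218.28   76.41] yaw 0.057 tilt(z) [ 0. -0. -1.] F [-0.69  1.04 -1.78] T [ 0.167  0.094 -0.074] w 0.198
cradle x 223.29 lat -141.69 Fx(push) -1.13 Fy -0.52
```

The posts are taking the weight (-5.6 → -1.8 N). A little lower.

Emit:
move_arm:
  deltas:
    - [0,0,0.02,0,0,0]
    - [0,0,0.02,0,0,0]
    - [0,0,0,0,0,0]
    - [0,0,0,0,0,0]
    - [0,0,0,0,0,0]
    - [0,0,0,0,0,0]
    - [0,0,0,0,0,0]
    - [0,0,0,0,0,0]
    - [0,0,0,0,0,0]
    - [0,0,0,0,0,0]

```text
time_s: 30.9
eef_pos: [479.1, -218.3, 76.3]
ee_rot: [0.0, 0.687, 0.727, -0.0]
force: [-3.6, 2.8, 5.8]
grip_width: 0.198
```

```bash
python3 plan.py;python3 - <<'E'
from rig import eyes
import cv2
b=eyes.capture("scene");a=eyes.capture("top")
cv2.imwrite("pics/r3.png",cv2.resize(b[190:330,125:265],None,fx=5,fy=5,interpolation=2))
cv2.imwrite("pics/r3t.png",cv2.resize(a[180:250,380:450],None,fx=7,fy=7,interpolation=2))
E
```

```text
t 30.9 p [ 479.11 -218.3    76.29] yaw 0.0571 tilt(z) [ 0. -0. -1.] F [-3.61  2.8   5.8 ] T [ 0.373  0.414 -0.073] w 0.198
cradle x 223.32 lat -141.62 Fx(push) -3.32 Fy -3.13
```

View pics/r3.png

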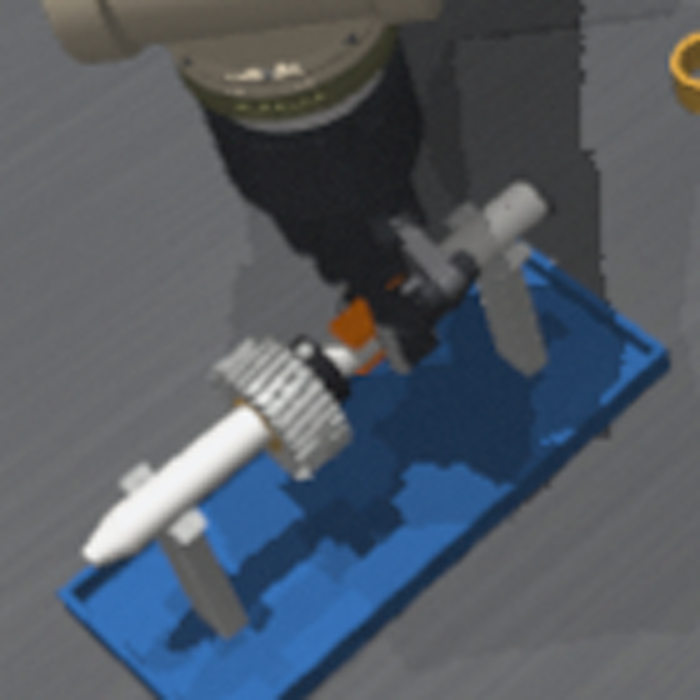

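View pics/r3t.png

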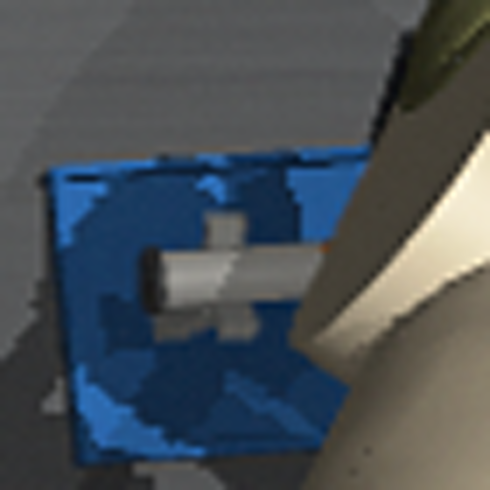

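The bar is home in both Vs: the height matches 95 mm and the posts carry it. I'll relieve the press and open.

Emit:
move_arm:
  deltas:
    - [0,0,-0.02,0,0,0]
    - [0,0,0,0,0,0]
    - [0,0,0,0,0,0]
    - [0,0,0,0,0,0]
    - [0,0,0,0,0,0]
    - [0,0,0,0,0,0]
    - [0,0,0,0,0,0]
    - [0,0,0,0,0,0]
    - [0,0,0,0,0,0]
    - [0,0,0,0,0,0]
  newtons: 20

```text
time_s: 32.0
eef_pos: [479.1, -218.3, 76.3]
ee_rot: [0.0, 0.687, 0.727, -0.0]
force: [-2.6, 1.6, 5.2]
grip_width: 0.195
```

Emit:
move_arm:
  deltas:
    - [0,0,0,0,0,0]
    - [0,0,0,0,0,0]
    - [0,0,0,0,0,0]
    - [0,0,0,0,0,0]
    - [0,0,0,0,0,0]
    - [0,0,0,0,0,0]
    - [0,0,0,0,0,0]
    - [0,0,0,0,0,0]
    - [0,0,0,0,0,0]
    - [0,0,0,0,0,0]
  grip: 5

```text
time_s: 33.0
eef_pos: [479.0, -218.2, 76.1]
ee_rot: [-0.0, 0.687, 0.727, -0.0]
force: [0.8, -1.1, -0.3]
grip_width: 0.585
```

```bash
python3 plan.py
```

```text
t 33.0 p [ 478.99 -218.24   76.14] yaw 0.057 tilt(z) [-0. -0. -1.] F [ 0.76 -1.06 -0.33] T [ 0.073  0.032 -0.012] w 0.585
cradle x 223.24 lat -141.73 Fx(push) 1.16 Fy 0.58
```

Released, with the force back to zero. Now rising straight up and clear.

Emit:
move_arm:
  deltas:
    - [0,0,-0.3,0,0,0]
    - [0,0,-0.8,0,0,0]
    - [0,0,-1.2,0,0,0]
    - [0,0,-1.5,0,0,0]
    - [0,0,-2.0,0,0,0]
    - [0,0,-2.0,0,0,0]
    - [0,0,-2.0,0,0,0]
    - [0,0,-1.5,0,0,0]
    - [0,0,-0.7,0,0,0]
    - [0,0,0,0,0,0]

```text
time_s: 34.0
eef_pos: [479.3, -218.4, 197.3]
ee_rot: [0.001, 0.687, 0.727, 0.0]
force: [-0.2, -0.3, -0.3]
grip_width: 0.589
```

Emit:
move_arm:
  deltas:
    - [1,0,0,0,0,0]
    - [2,0,0,0,0,0]
    - [3,0,0,0,0,0]
    - [3,0,0,0,0,0]
    - [3,0,0,0,0,0]
    - [3,0,0,0,0,0]
    - [2,0,0,0,0,0]
    - [1,0,0,0,0,0]
    - [0,0,0,0,0,0]
    - [0,0,0,0,0,0]

```text
time_s: 35.0
eef_pos: [468.7, -38.9, 195.9]
ee_rot: [-0.0, 0.687, 0.727, -0.0]
force: [0.5, -0.2, -0.3]
grip_width: 0.585
```

```bash
python3 plan.py;python3 - <<'E'
from rig import eyes
import cv2
b=eyes.capture("scene");a=eyes.capture("top")
cv2.imwrite("pics/z_s.png",b)
cv2.imwrite("pics/z1.png",cv2.resize(b[200:340,125:265],None,fx=4,fy=4,interpolation=2))
cv2.imwrite("pics/z1t.png",cv2.resize(a[185:255,380:500],None,fx=6,fy=6,interpolation=2))
E
```

```text
t 35.0 p [468.7  -38.94 195.87] yaw 0.0569 tilt(z) [-0.001 -0.    -1.   ] F [ 0.46 -0.19 -0.27] T [-0.078 -0.029 -0.017] w 0.585
cradle x 44.49 lat -124.39 Fx(push) 0.26 Fy 0.42
```

View pics/z1.png

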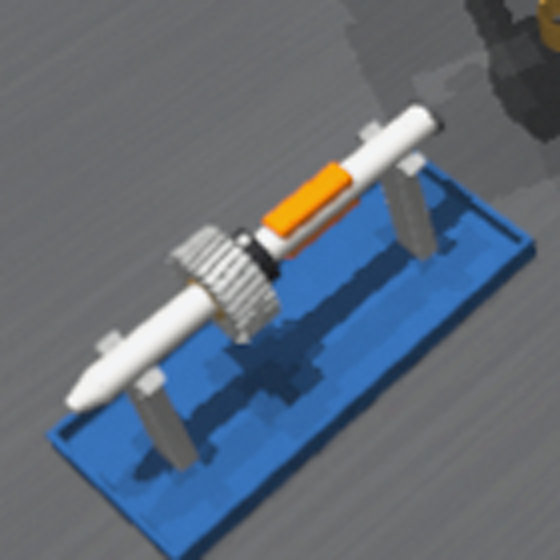

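View pics/z1t.png

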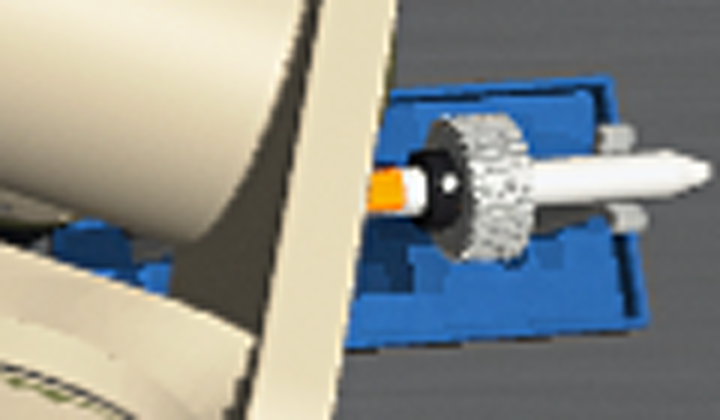

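View pics/z_s.png

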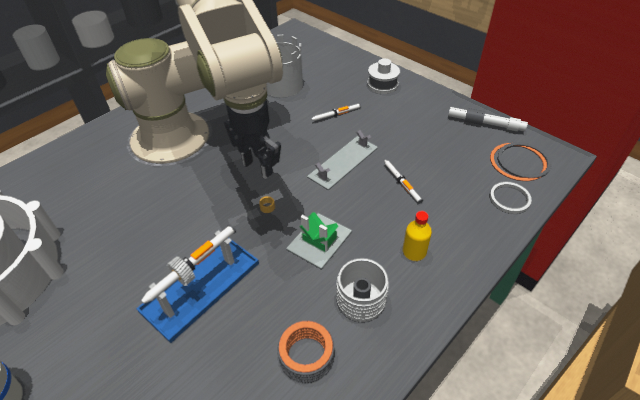

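The pictures show the bar lying in both V-posts (scene crop about (135,360) and (400,150)). The gear hangs free against the collar at (225,285), the gripper is clear, and the other parts are where they were. Handing in.

```bash
python3 -c "
from rig import order
print(order.finish_job())"
```

```text
the job is handed in; nothing more can be done
None
```

The gear is on the bar, the bar lies in both V-posts of the blue drain stand, and the job was handed in at about 35 s.

- **Insertion:** I took the bar from the low rest by its orange grip and slid it through the bore. The collar met the gear at about 3.4 N, slid it along the V, and came home against the fence at about 10 N.
- **Lift:** I backed off part of the push before lifting, but about 6 N was still on the fence over the first 9 mm, so the gear rubbed up it a little. After I backed off further, the gear hung free on the bar (wrist load about 5.6 N).
- **Placing:** I laid the bar in the Vs at the expected height of 95 mm and pressed at most about 6 N before letting go. The fingers never touched the gear.
- **Last checks:** After release the wrist force was about zero. The pictures show the bar in both Vs, the gear hanging between the posts against the collar, the gripper clear and the other parts unmoved.
- **Disagreements:** The scene camera showed the nose about 5 mm short of where I predicted it, while the top camera agreed within 1 mm. I relied on the sideways fit and on feel.
- **Assumption:** The stand looks the same from both ends. I laid the nose to the robot's right, as it pointed in the low rest.

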